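# Walk the two-ended stamp along the frieze and uncap the dot markers

### The job

Get the paper frieze ready for colouring in: lift the caps off all the dot markers that still have one and set each cap in a pocket of its own in the wooden cap tray, and print the strip by walking the two-ended stamp end over end along it, always keeping one end on or close to the table: stand it for a moment upright and flat within each square in turn, red end down in the first red square, blue end in the blue square, red end in the last red square. Then tip it on to lie flat in the grey parking outline, along the strip, and leave the mug and the horse where they are.

Things in the scene. Friction and masses are not known exactly. Their poses are not given: they have to be found in the camera images.
- strip: Paper strip 110 x 800 mm, flat, fixed, 0.8 mm thin. Origin at its centre on the table; its y axis points along it in the walking direction, z up. Along +y it bears outline squares red, blue, red (74 x 76 mm outside, 4 mm line), then a grey parking outline (50 x 170 mm) reaching into the last square
- square1 (a point): centre of the first red square, 196 mm before the blue one, on the table surface
- square2 (a point): centre of the blue square (the strip's centre)
- square3 (a point): centre of the last red square, 196 mm past the blue one
- bay (a point): centre of the grey parking outline, 294 mm past the blue square; a stamp that lies there has its middle here and its length along the strip
- stamp_mid (a point): Middle of the two-ended stamp, a stick 150 mm long (its y axis), 140 g: end blocks 40 long (y), 34 wide (x), 46 tall (z), red at +y, blue at -y, on a 22 mm square shaft 90 mm long. The end faces print. It starts lying before the first square, red end towards it; this point is then 23 mm up. Tipped over its edges it advances 150 + 46 mm each half turn
- stamp_red (a point): Centre of the red block, 55 mm from stamp_mid, 20 mm from the red end face, 23 mm from the long faces; axes as stamp_mid. A free-turning brass axle 18 mm thick runs through here along x, its flat ends 46 mm apart standing 6 mm out of either side: pinched by these ends, the stamp swivels freely between the fingers
- stamp_blue (a point): Centre of the blue block, 55 mm from stamp_mid, 20 mm from the blue end face, with a free-turning axle like the red block's; axes as stamp_mid
- tray: Wooden cap tray, fixed, between the strip and the robot: 54 mm (x) by 259 mm (y), 13 mm high, walls and floor 4 mm thick; origin under its centre. Five pockets in a row, centres at y = -102, -51, 0, 51 and 102 mm in its frame, each about 46 x 47 mm inside
- marker0: Dot marker, green band on a stout white bottle 42 mm across, standing loose beyond the strip; shoulder 55 mm up, on it a felt tip 18 mm across and 16 mm high; 120 g; origin at the centre of its underside. Some markers may be uncapped from the start
- cap0_mid (a point): Centre of the loose green cap of marker0: a cup 34 mm across and 36 mm tall, open below (bore 26 mm), 20 g, z up as it sits on the shoulder of its marker (centre then 73 mm above the table; 18 mm above what it stands on). It just lifts off. None if it is not there
- marker1: Dot marker, yellow band on a stout white bottle 42 mm across, standing loose beyond the strip; shoulder 55 mm up, on it a felt tip 18 mm across and 16 mm high; 120 g; origin at the centre of its underside. Some markers may be uncapped from the start
- cap1_mid (a point): Centre of the loose yellow cap of marker1: a cup 34 mm across and 36 mm tall, open below (bore 26 mm), 20 g, z up as it sits on the shoulder of its marker (centre then 73 mm above the table; 18 mm above what it stands on). It just lifts off. None if it is not there
- marker2: Dot marker, orange band on a stout white bottle 42 mm across, standing loose beyond the strip; shoulder 55 mm up, on it a felt tip 18 mm across and 16 mm high; 120 g; origin at the centre of its underside. Some markers may be uncapped from the start
- cap2_mid (a point): Centre of the loose orange cap of marker2: a cup 34 mm across and 36 mm tall, open below (bore 26 mm), 20 g, z up as it sits on the shoulder of its marker (centre then 73 mm above the table; 18 mm above what it stands on). It just lifts off. None if it is not there
- marker3: Dot marker, blue band on a stout white bottle 42 mm across, standing loose beyond the strip; shoulder 55 mm up, on it a felt tip 18 mm across and 16 mm high; 120 g; origin at the centre of its underside. Some markers may be uncapped from the start
- cap3_mid (a point): Centre of the loose blue cap of marker3: a cup 34 mm across and 36 mm tall, open below (bore 26 mm), 20 g, z up as it sits on the shoulder of its marker (centre then 73 mm above the table; 18 mm above what it stands on). It just lifts off. None if it is not there
- marker4: Dot marker, black band on a stout white bottle 42 mm across, standing loose beyond the strip; shoulder 55 mm up, on it a felt tip 18 mm across and 16 mm high; 120 g; origin at the centre of its underside. Some markers may be uncapped from the start
- cap4_mid (a point): Centre of the loose black cap of marker4: a cup 34 mm across and 36 mm tall, open below (bore 26 mm), 20 g, z up as it sits on the shoulder of its marker (centre then 73 mm above the table; 18 mm above what it stands on). It just lifts off. None if it is not there
- mug: Cream mug, 80 mm across, 90 mm tall, a bystander standing loose; origin at its foot
- horse: Red rocking horse, 150 mm long, 130 mm tall, a bystander standing loose; origin at its foot
Things that resemble listed ones, but are neither listed nor needed, are in the scene too. What is shaped like the part that bears cap4_mid but pink is not meant.

How it is judged:
On the way, in this order (a step that is already met when the one before it is completed fails the run):
1. the stamp stands upright, red end down, in the first red square (angle between stamp_mid's own y axis and vertical above 2.99 rad and horizontal distance between stamp_red and square1 below 0.02 m and height (world z) of stamp_red below 0.028 m), for 0.2 s.
2. the stamp stands upright, blue end down, in the blue square (angle between stamp_mid's own y axis and vertical below 0.15 rad and horizontal distance between stamp_blue and square2 below 0.02 m and height (world z) of stamp_blue below 0.028 m), for 0.2 s.
3. the stamp stands upright, red end down, in the last red square (angle between stamp_mid's own y axis and vertical above 2.99 rad and horizontal distance between stamp_red and square3 below 0.02 m and height (world z) of stamp_red below 0.028 m), for 0.2 s.
At the end, for the whole second after the job is handed in: every cap present rests in a tray pocket (within 18 mm of the row's centre line, centre under 28 mm up); the stamp lies flat and still in the parking outline, its middle within 30 mm of the outline's centre and its length within 0.25 rad of the strip (x of cap0_mid in the frame of tray between -0.018 and 0.018 m and y of cap0_mid in the frame of tray between -0.125 and 0.125 m and z of each of cap0_mid, cap1_mid, cap2_mid, cap3_mid, cap4_mid in the frame of tray below 0.028 m and x of cap1_mid in the frame of tray between -0.018 and 0.018 m and y of cap1_mid in the frame of tray between -0.125 and 0.125 m and x of cap2_mid in the frame of tray between -0.018 and 0.018 m and y of cap2_mid in the frame of tray between -0.125 and 0.125 m and x of cap3_mid in the frame of tray between -0.018 and 0.018 m and y of cap3_mid in the frame of tray between -0.125 and 0.125 m and x of cap4_mid in the frame of tray between -0.018 and 0.018 m and y of cap4_mid in the frame of tray between -0.125 and 0.125 m and horizontal distance between stamp_mid and bay below 0.03 m and height (world z) of stamp_mid below 0.03 m and angle between the y axis of stamp_mid and the y axis of strip, either way round below 0.25 rad and linear speed of stamp below 0.02 m/s); the robot touches nothing.
It fails at once if the stamp is lifted clear of the table (both end blocks more than about 50 mm up) (height (world z) of each of stamp_red, stamp_blue above 0.075 m).
It fails at once if the mug or the horse is shifted by more than 30 mm (distance of any of mug, horse from where it was at the start of the episode above 0.03 m).
Of cap0, cap1, cap2, cap3, cap4 only 3 to 5 are there at a start; the rules pass over those that are not, and their reading is None.
At some moment in a run one of stamp, marker0, marker1, marker2, marker3, marker4 may be knocked a few centimetres aside while the robot is not near it.
Once in a run the grip may slacken for a moment while it holds something.
It also fails if it takes over 208 s, if anything falls off the work surface, if the arm or the gripper's body presses on something with over 40 N, if the wrist force passes 120 N, or if a joint passes its speed limit or range.

### The arm

A 7-joint arm with a two-finger parallel gripper is mounted at the origin on the work surface. World frame = base frame: x ahead of the robot, y to its left, z up, the work surface at z = 0. Lengths are in m, angles in rad, forces in N, time in s.
With the tool pointing down it reaches from about 0.35 to 0.9 m from the base axis. Payload 19.9 kg.
Tool frame: the origin (TCP) lies midway between the tips of the shut fingers; the grasp point (between the pads) lies 19 mm behind it; z points along the fingers, y is the line along which they close (so a half turn about z gives the same grasp; the last joint's range is limited). The gripper opens to 85 mm and grips with 20 to 120 N. Pads are 22 mm wide; open, the fingers measure 114 mm over their backs; the gripper's body (76 mm by 85 mm) begins 54 mm behind the grasp point. The pads swing forward as they close: fully open they stand 13 mm farther back than shut.
Start: joints at [-1.185, 0.417, -0.01, 1.614, 0.005, 1.111, -0.053], TCP at [0.259, 0.569, 0.231] pointing down, gripper open.
Joint ranges: [-2.81, 2.81], [-0.39, 2.02], [-1.27, 1.25], [0.06, 2.57], [-1.19, 4.33], [0.19, 2], [-2.82, 2.82]. Speed limits (rad/s): [1.89, 1.89, 2.39, 2.39, 3.01, 3.01, 3.01].

### API

Orientations are given as a unit quaternion [x, y, z, w].
In Python, from workcell import * gives the robot as it stands.
- The arm moves only by the tool jog_arm, never from a script. Its argument "motion" is a list of rows, each a list of 7 numbers: the shift along the tool's x, y, z in cm, then the turn, a rotation vector about the tool's x, y, z in rad, then the opening in per cent of the stroke, from 0 (shut) to 100 (fully open). In form: [[dx, dy, dz, ax, ay, az, claw], ...]. A call has 1 to 10 rows; each row is the pose to reach, as a shift and turn from the pose commanded when the call began, along the tool's axes at that moment; what a row does not reach only later rows make up. A row lasts 1/12 s, in which the tool goes at most 41.7 mm and 7.16 degrees, less where a joint would pass 70% of its speed; a pose out of reach is approached as far as the arm can. A call with a gripper value outside its range is refused whole. The fingers move at their own pace and stop on an object; the grip force is fixed at half the most. Time passes only in rows, so rows that repeat a pose let the fingers close. It gives the time, the measured TCP pose, the force, the opening and the grip force at its end, in the units of the state.
- observe(): the state, without advancing time (a new reading comes with each control period).
- snapshot(name): name is "side" or "top" or "wrist"; returns the picture (420x560x3 uint8, blue, green, red); there is no depth.
- camera_model(name): a dict with "camera_matrix" (3x3 intrinsics, pixels), "k1" (the pictures are not rectified: a ray, as slopes to the right and down, at radius r is drawn at 1 + k1 r^2 times it, then the intrinsics apply), "position" and "attitude" of the camera in the world. Camera axes: x right, y down, z forward; pixel columns grow to the right and rows downward; lengths in m; the calibration is good to about 2 mm. A picture is of the moment at which its call begins: read the wrist's pose just before it. camera_model takes no time and is no camera call; for the wrist camera it gives the pose at the moment of the call.
- job_done(): hands the job in; it is judged then, once.
The state is a dict: "time_s": time; "q": joint angles; "qvel": joint speeds; "tau": joint torques, N m; "position": TCP position; "ee_rot": TCP orientation; "ft_force": force on the tool from outside, world axes, zero at the start; "moment": the same for the moment, N m; "gripper_width": finger opening in m; "grasp_force": force on a finger pad.
Only numpy, scipy, OpenCV 4.12 (cv2) and the standard library are available. Lean on these libraries where they do the work, as an engineer would, in place of code of your own. Each camera call takes 0.05 s, during which the arm holds its last target. There are 200 camera calls.

## Working session

There is one attempt and no reset: what is moved stays moved. The work goes in short steps, Python scripts to look and compute and a tool call to move; the robot and the scene stay as the last step left them, time stands still between calls to the robot, and variables do not carry over. Pictures are saved under pics/ and viewed, at most 14 in all, crops included, and the job is handed in when it is done.

Besides the shell and the picture viewer there is one more tool, called after "Request:" as name(argument=value, ...) on one line, values as JSON. jog_arm: Moves the arm, as the interface text tells. Its arguments: {"type":"object","properties":{"motion":{"type":"array"}},"required":["motion"]}

```bash
ls; mkdir -p pics
python3 - <<'E'
from workcell import *
import cv2,numpy as np
print(observe())
for n in ("top","side"):
    cv2.imwrite(f"pics/{n}0.png",snapshot(n)); print(n,camera_model(n))
E
```

```text
pics
{'time_s': 0.0, 'q': array([-1.18450696,  0.41796902, -0.01031573,  1.61419388,  0.00469389,
        1.11071315, -0.05296542]), 'qvel': array([-0.00025038, -0.00047915,  0.00227467,  0.00020496, -0.00125888,
       -0.00098187, -0.0003839 ]), 'tau': array([-5.50399036e-04, -8.64442420e+01,  6.78601116e-01, -4.34882390e+01,
        1.91150961e-02,  7.31706357e-03, -2.24694631e-06]), 'position': array([0.25913919, 0.56834706, 0.23065503]), 'ee_rot': array([ 2.12242063e-01,  9.77216921e-01, -6.22802793e-04, -9.29676479e-05]), 'ft_force': array([-0.25563122,  0.15287796, -0.51214446]), 'moment': array([ 0.05976606, -0.01060978, -0.00409619]), 'grasp_force': 0.0, 'gripper_width': 0.08517880224728211}
top {'camera_matrix': array([[475.05456879,   0.        , 282.53951052],
       [  0.        , 475.05456879, 217.03127492],
       [  0.        ,   0.        ,   1.        ]]), 'k1': 0.00493133890548339, 'position': array([ 0.33090315, -0.03368608,  1.19310258]), 'attitude': array([-0.69702492,  0.70866023, -0.07960809,  0.07496336])}
side {'camera_matrix': array([[387.95335564,   0.        , 278.25455013],
       [  0.        , 387.95335564, 199.9749091 ],
       [  0.        ,   0.        ,   1.        ]]), 'k1': -0.065567715804908, 'position': array([ 0.26405248, -0.80685964,  0.63274698]), 'attitude': array([ 0.86270273, -0.16865409,  0.09417802, -0.46736526])}
```

View pics/top0.png

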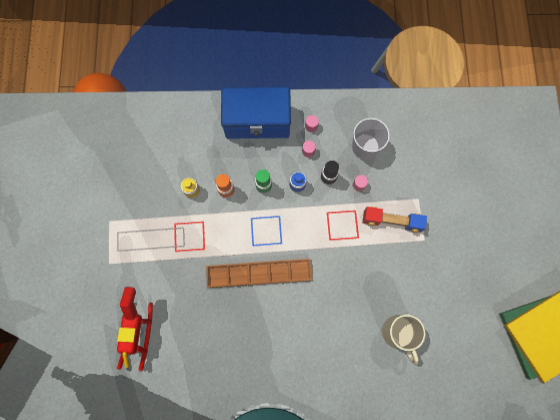

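View pics/side0.png

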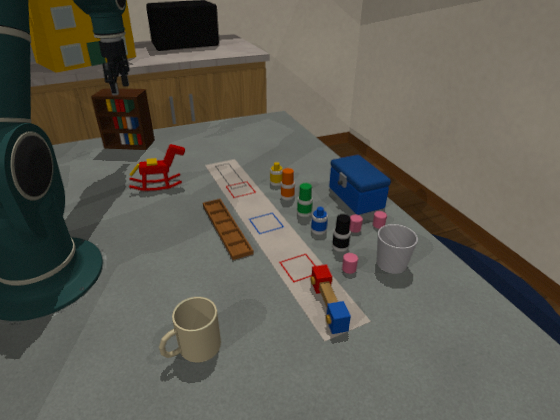

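```bash
cat > h.py <<'E'
from workcell import *
import cv2,numpy as np
from scipy.spatial.transform import Rotation as R
np.set_printoptions(precision=4,suppress=True)
def ray(m,uv):
    k=np.array([m["k1"],0,0,0,0])
    p=cv2.undistortPoints(np.array(uv,float).reshape(-1,1,2),m["camera_matrix"],k).reshape(-1,2)
    d=R.from_quat(m["attitude"]).apply(np.c_[p,np.ones(len(p))])
    return np.array(m["position"]),d
def plane(m,uv,z):
    o,d=ray(m,uv); return o+d*((z-o[2])/d[:,2])[:,None]
def tri(m1,u1,m2,u2):
    A=0;b=0
    for m,u in((m1,u1),(m2,u2)):
        o,d=ray(m,[u]); d=d[0]/np.linalg.norm(d[0]); P=np.eye(3)-np.outer(d,d); A=A+P; b=b+P@o
    return np.linalg.solve(A,b)
def proj(m,p):
    r=R.from_quat(m["attitude"]).inv(); 
    return cv2.projectPoints(r.apply(np.atleast_2d(p)-m["position"]),np.zeros(3),np.zeros(3),m["camera_matrix"],np.array([m["k1"],0,0,0,0]))[0].reshape(-1,2)
def hsvmask(im,lo,hi):
    h=cv2.cvtColor(im,cv2.COLOR_BGR2HSV)
    if lo[0]>hi[0]: return cv2.inRange(h,lo,(179,)+tuple(hi[1:]))|cv2.inRange(h,(0,)+tuple(lo[1:]),hi)
    return cv2.inRange(h,lo,hi)
def blobs(mask,amin=20):
    n,l,s,c=cv2.connectedComponentsWithStats(mask)
    return [(c[i].round(1),s[i]) for i in range(1,n) if s[i][4]>=amin]
E
python3 - <<'E'
from h import *
t=cv2.imread("pics/top0.png"); s=cv2.imread("pics/side0.png")
a=cv2.resize(t[150:215,165:385],None,fx=3.6,fy=3.6,interpolation=2)
b=cv2.resize(s[150:280,210:430],None,fx=2.7,fy=2.7,interpolation=2)
c=np.zeros((a.shape[0]+b.shape[0],max(a.shape[1],b.shape[1]),3),np.uint8); c[:a.shape[0],:a.shape[1]]=a; c[a.shape[0]:,:b.shape[1]]=b
cv2.imwrite("pics/c1.png",c);print(c.shape)
mt=camera_model("top")
x0=t.copy(); 
for nm,lo,hi in (("red",(172,110,60),(6,255,255)),("blue",(100,110,60),(125,255,255)),("tray",(5,90,50),(18,255,200)),("grey",(0,0,0),(0,0,0))):
    for c_,st in blobs(hsvmask(t,lo,hi),40): print(nm,c_,st,plane(mt,[c_],0)[0])
E
```

```text
(585, 792, 3)
red [372.5 215.1] [363 207  20  18 283] [ 0.5978 -0.2758  0.    ]
red [342.4 225.1] [327 210  32  30 149] [ 0.5728 -0.197   0.    ]
red [189.4 237.1] [174 222  31  30 143] [0.5479 0.1941 0.    ]
red [133.3 326.4] [ 117  287   36   84 1287] [0.3287 0.3253 0.    ]
blue [248.5  68.2] [  111    20   282   118 18735] [1.0192 0.043  0.    ]
blue [297.8 178.9] [291 173  14  13 148] [ 0.6981 -0.0856  0.    ]
blue [417.4 221.7] [406 214  21  18 246] [ 0.5786 -0.3902  0.    ]
blue [279.3 229.2] [274 216   8  28  41] [ 0.5647 -0.035   0.    ]
blue [252.5 231.4] [251 218   7  28  46] [0.56   0.0335 0.    ]
tray [66.1 42.2] [    0     0   172    93 12043] [1.1059 0.5516 0.    ]
tray [474.2  42.2] [  368     0   192   108 14410] [ 1.09   -0.5898  0.    ]
tray [225.4 186.9] [217 179  15  13  78] [0.6793 0.1038 0.    ]
tray [227.3 193.1] [218 186  17  11  54] [0.6625 0.0987 0.    ]
tray [395.7 219.1] [382 213  27  13 173] [ 0.5863 -0.3349  0.    ]
tray [258.4 272.8] [ 206  259  106   29 2286] [0.4542 0.0191 0.    ]
```

View pics/c1.png

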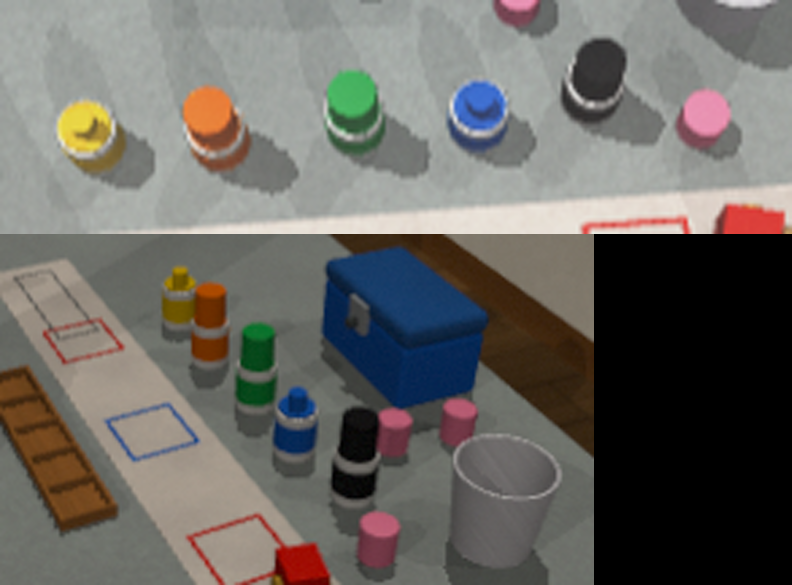

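Top view: orange (223,181), green (263,176) and black (332,167) markers carry caps. Yellow (190,187) and blue (298,181) are bare, showing only a felt tip. Pink cups at (361,183), (309,148) and (312,123) resemble the black cap and aren't wanted. The stamp is red (372,215) and blue (417,222), with the toolbox and rug as the other blue blobs. The tray is at (258,273), with squares at (342,225), (266,231) and (189,237).

Run:
```python
from h import *
t=cv2.imread("pics/top0.png"); s=cv2.imread("pics/side0.png")
mt=camera_model("top"); ms=camera_model("side")
for n,a,b in (("orange",(223.3,180.6),(287.8,170.7)),("green",(263.1,176.1),(305.6,185.9)),("black",(332.2,167.2),(343.7,217.4))):
    print(n,"captop",tri(mt,a,ms,b))
for nm,lo,hi in (("red",(172,110,60),(6,255,255)),("blue",(100,110,60),(125,255,255))):
    for c,st in blobs(hsvmask(s,lo,hi),60): print(nm,c,st)
bs={n:[c for c,st in blobs(hsvmask(s,lo,hi),60) if 300<c[0]<355 and c[1]>260] for n,lo,hi in (("r",(172,110,60),(6,255,255)),("b",(100,110,60),(125,255,255)))}
print(bs)
P=[tri(mt,(372.5,215.1),ms,bs["r"][0]),tri(mt,(417.4,221.7),ms,bs["b"][0])];print(P)
print(plane(mt,[(372.5,215.1),(417.4,221.7)],.04))
m=hsvmask(t,(5,90,50),(18,255,200)); n,l,st,c=cv2.connectedComponentsWithStats(m)
i=l[272,215] or l[262,300]
for z in(.0,.013):
  q=plane(mt,cv2.findNonZero((l==l[int(258+12),208]).astype(np.uint8) if l[270,208] else (l==n-1).astype(np.uint8)).reshape(-1,2),z)[:,:2]
  print("tray",cv2.minAreaRect((q*1000).astype(np.float32)))
sq=plane(mt,[(342.4,225.1),(189.4,237.1)],0.0008); u=sq[1]-sq[0]; u/=np.linalg.norm(u); print(sq,u)
# tray ends
print(camera_model("wrist"))
```

```text
orange captop [0.6685 0.0988 0.0895]
green captop [0.6789 0.0024 0.0893]
black captop [ 0.699  -0.1663  0.0904]
red [119.3 105.3] [115  99  10  13 101]
red [158.9 170.3] [129 144  56  47 975]
red [379.2 218.7] [373 211  14  17 173]
red [355.1 223. ] [349 215  13  17 180]
red [349.5 262.7] [343 253  15  20 248]
red [314.1 273.3] [279 254  53  40 477]
blue [359.5 184. ] [ 329  155   61   60 2364]
blue [319.5 212.5] [313 207  14  11 111]
blue [318.5 225.6] [311 220  16  11 128]
blue [338.5 317. ] [327 301  24  33 577]
{'r': [array([349.5, 262.7]), array([314.1, 273.3])], 'b': [array([338.5, 317. ])]}
[array([ 0.6158, -0.2775,  0.0579]), array([ 0.5714, -0.3816,  0.027 ])]
[[ 0.5889 -0.2677  0.04  ]
 [ 0.5703 -0.3782  0.04  ]]
tray ((454.51495361328125, 18.75665283203125), (55.20289611816406, 261.5850524902344), 3.1532490253448486)
tray ((453.1681213378906, 18.18524932861328), (54.601409912109375, 258.7348327636719), 3.153238296508789)
[[ 0.5726 -0.1969  0.0008]
 [ 0.5477  0.194   0.0008]] [-0.0635  0.998   0.    ]
{'camera_matrix': array([[305.4859,   0.    , 283.4758],
       [  0.    , 305.4859, 208.1858],
       [  0.    ,   0.    ,   1.    ]]), 'k1': -0.048339506132088275, 'position': array([0.1882, 0.6015, 0.3728]), 'attitude': array([0.8309, 0.5343, 0.0837, 0.1305])}
```

Request:
jog_arm(motion=[[-22.6,-24.1,0,0,0,0,100],[-22.6,-24.1,0,0,0,0,100],[-22.6,-24.1,0,0,0,0,100],[-22.6,-24.1,0,0,0,0,100],[-22.6,-24.1,0,0,0,0,100],[-22.6,-24.1,0,0,0,0,100],[-22.6,-24.1,0,0,0,0,100],[-22.6,-24.1,0,0,0,0,100],[-22.6,-24.1,0,0,0,0,100],[-22.6,-24.1,0,0,0,0,100]])

```text
time_s: 0.93
position: [0.3655, 0.254, 0.2314]
ee_rot: [0.214, 0.977, 0.0, 0.0]
ft_force: [-0.6, 1.5, 0.1]
gripper_width: 0.0856
grasp_force: 0.0
```

Request:
jog_arm(motion=[[-22.6,-24.1,0,0,0,0,100],[-22.6,-24.1,0,0,0,0,100],[-22.6,-24.1,0,0,0,0,100],[-22.6,-24.1,0,0,0,0,100],[-22.6,-24.1,0,0,0,0,100],[-22.6,-24.1,0,0,0,0,100],[-22.6,-24.1,0,0,0,0,100],[-22.6,-24.1,0,0,0,0,100],[-22.6,-24.1,0,0,0,0,100],[-22.6,-24.1,0,0,0,0,100]])

```text
time_s: 1.77
position: [0.471, -0.0582, 0.2309]
ee_rot: [0.213, 0.977, -0.0, -0.0]
ft_force: [-0.4, 1.3, -0.9]
gripper_width: 0.0853
grasp_force: 0.0
```

Request:
jog_arm(motion=[[-22.6,-24.1,3,0,0,1.2,100],[-22.6,-24.1,3,0,0,1.2,100],[-22.6,-24.1,3,0,0,1.2,100],[-22.6,-24.1,3,0,0,1.2,100],[-22.6,-24.1,3,0,0,1.2,100],[-22.6,-24.1,3,0,0,1.2,100],[-22.6,-24.1,3,0,0,1.2,100],[-22.6,-24.1,3,0,0,1.2,100],[-22.6,-24.1,3,0,0,1.2,100],[-22.6,-24.1,3,0,0,1.2,100]])

```text
time_s: 2.6
position: [0.5768, -0.3706, 0.1995]
ee_rot: [0.73, 0.684, -0.001, -0.001]
ft_force: [-0.6, 1.1, 0.6]
gripper_width: 0.0852
grasp_force: 0.0
```

```bash
cat >> h.py <<'E'
def wshot(name):
    m=camera_model("wrist"); im=snapshot("wrist"); cv2.imwrite(f"pics/{name}.png",im); return m,im
def rel(p,yaw=None):
    o=observe(); r=R.from_quat(o["ee_rot"]); d=r.inv().apply(np.array(p)-o["position"])*100
    x=r.as_matrix()[:,0]; y0=np.degrees(np.arctan2(x[1],x[0]))
    az=0 if yaw is None else np.radians((y0-yaw+180)%360-180)
    return d.round(2),round(az,3),"yaw",round(y0,1)
RED=((172,110,60),(6,255,255)); BLUE=((100,110,50),(125,255,255))
E
python3 - <<'E'
from h import *
m,im=wshot("w1"); print(m["position"],m["attitude"])
for n,c in(("r",RED),("b",BLUE)):
    for p,s in blobs(hsvmask(im,*c),100): print(n,p,s,plane(m,[p],.046),plane(m,[p],0))
E
```

```text
[ 0.5825 -0.2919  0.3416] [ 0.9875 -0.0318 -0.006   0.1545]
r [269.4  35.3] [229   0  80  57 601] [[ 0.5737 -0.2277  0.046 ]] [[ 0.5724 -0.2177  0.    ]]
r [290.2  83.7] [ 270   59   42   50 1725] [[ 0.5895 -0.2688  0.046 ]] [[ 0.5906 -0.2652  0.    ]]
b [277.6 197.9] [ 260  172   37   48 1369] [[ 0.5706 -0.3753  0.046 ]] [[ 0.5687 -0.3883  0.    ]]
```

View pics/w1.png

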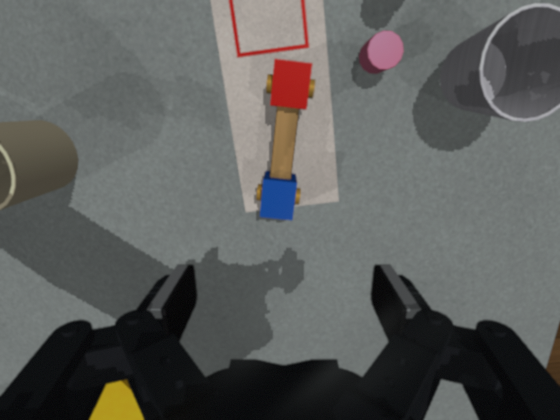

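Wrist view: the stamp lies at a slant with brass pins at red (270,85)/(312,88) and blue (260,192)/(298,196). The strip's first red square is ahead at the top, a pink decoy at (383,52), the cup on the right and the mug on the left, both clear.

Run:
```python
from h import *
m=camera_model("wrist")
p=plane(m,[(291,86.5),(279,194)],.023); d=p[0]-p[1]; print(p,np.linalg.norm(d),np.degrees(np.arctan2(d[1],d[0])))
yaw=np.degrees(np.arctan2(d[1],d[0])); c=p.mean(0); b=c-d/np.linalg.norm(d)*.055; b[2]=.006
print(b,rel(b,yaw))
```

```text
[[ 0.5913 -0.2681  0.023 ]
 [ 0.5719 -0.376   0.023 ]] 0.10965559979175994 79.80368705400598
[ 0.5718 -0.3762  0.006 ] (array([-0.75, -0.44, 19.37]), np.float64(0.112), 'yaw', np.float64(86.2))
```

Request:
jog_arm(motion=[[-0.75,-0.44,4,0,0,0.112,100],[-0.75,-0.44,8,0,0,0.112,100],[-0.75,-0.44,11,0,0,0.112,100],[-0.75,-0.44,14,0,0,0.112,100],[-0.75,-0.44,16,0,0,0.112,100],[-0.75,-0.44,17.5,0,0,0.112,100],[-0.75,-0.44,18.7,0,0,0.112,100],[-0.75,-0.44,19.3,0,0,0.112,100],[-0.75,-0.44,19.3,0,0,0.112,100],[-0.75,-0.44,19.3,0,0,0.112,100]])

```text
time_s: 3.48
position: [0.5719, -0.3778, 0.0091]
ee_rot: [0.764, 0.645, 0.0, 0.0]
ft_force: [-0.2, -0.4, 0.4]
gripper_width: 0.086
grasp_force: 0.0
```

Request:
jog_arm(motion=[[0,0,0,0,0,0,50],[0,0,0,0,0,0,30],[0,0,0,0,0,0,0],[0,0,0,0,0,0,0],[0,0,0,0,0,0,0],[0,0,0,0,0,0,0],[0,0,0,0,0,0,0]])

```text
time_s: 4.07
position: [0.5718, -0.3779, 0.0093]
ee_rot: [0.764, 0.645, 0.0, 0.0]
ft_force: [-2.0, 3.1, 8.1]
gripper_width: 0.0443
grasp_force: 60.1
```

Request:
jog_arm(motion=[[0.7,0.1,0,0,0,-0.06,0],[1.5,0.27,0,0,0,-0.12,0],[2.2,0.4,0,0,0,-0.18,0],[2.9,0.54,0,0,0,-0.241,0],[2.9,0.54,0,0,0,-0.241,0],[2.9,0.54,0,0,0,-0.241,0]])

```text
time_s: 4.57
position: [0.5825, -0.3498, 0.0094]
ee_rot: [0.681, 0.732, 0.001, 0.001]
ft_force: [0.6, 2.5, 8.2]
gripper_width: 0.0446
grasp_force: 61.8
```

Run:
```python
from h import *
m,im=wshot("w2"); print(observe()["position"],observe()["gripper_width"])
for p,s in blobs(hsvmask(im,*RED),100): print("r",p,s,plane(m,[p],.046),plane(m,[p],0))
for p,s in blobs(hsvmask(im,*BLUE),100): print("b",p,s,plane(m,[p],.046))
```

```text
[ 0.5825 -0.3498  0.0093] 0.0448491861766731
r [205.5  12.5] [199   0  16  23 259] [[ 0.5512 -0.2437  0.046 ]] [[ 0.5399 -0.2318  0.    ]]
r [280.7  38.5] [ 225    0  111   85 8504] [[ 0.5747 -0.2495  0.046 ]] [[ 0.5737 -0.2401  0.    ]]
r [359.8  14.4] [348   0  21  25 324] [[ 0.5984 -0.2408  0.046 ]] [[ 0.6078 -0.2276  0.    ]]
b [283.1 298.6] [ 240  228   87  123 8211] [[ 0.5822 -0.3429  0.046 ]]
```

View pics/w2.png

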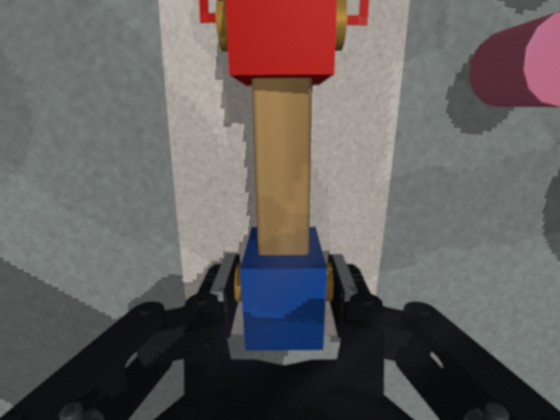

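Run:
```python
from h import *
m=camera_model("wrist")
print(plane(m,[(282,22)],.023),plane(m,[(281,76)],.046), plane(m,[(282,281)],.023), observe()["position"])
```

```text
[[ 0.5743 -0.2391  0.023 ]] [[ 0.5756 -0.2605  0.046 ]] [[ 0.5821 -0.3488  0.023 ]] [ 0.5825 -0.3498  0.0093]
```

Request:
jog_arm(motion=[[0.3,0,-1.1,0,0,0,0],[0.6,0,-2.2,0,0,0,0],[1.6,0,-4.3,0,0,0,0],[2.9,0,-6.2,0,0,0,0],[4.5,0,-7.8,0,0,0,0],[6.4,0,-9.1,0,0,0,0],[8.5,0,-10.1,0,0,0,0],[10.7,0,-10.7,0,0,0,0],[10.7,0,-10.7,0,0,0,0]])

```text
time_s: 5.37
position: [0.5753, -0.239, 0.1177]
ee_rot: [0.68, 0.733, 0.002, 0.0]
ft_force: [-0.1, 0.3, 9.8]
gripper_width: 0.0446
grasp_force: 63.0
```

Run:
```python
from h import *
print(observe()["position"],observe()["gripper_width"],observe()["ft_force"])
a=snapshot("side"); b=snapshot("top")
c=np.hstack([cv2.resize(a[180:340,230:410],None,fx=2.2,fy=2.2),cv2.resize(b[150:310,290:450],None,fx=2.2,fy=2.2)]);cv2.imwrite("pics/s1.png",c)
```

```text
[ 0.5753 -0.239   0.1177] 0.044594976602434 [-0.1262  0.3396  9.8018]
```

View pics/s1.png

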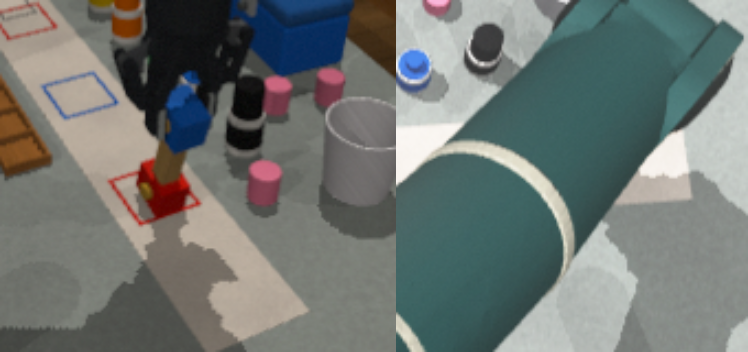

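Request:
jog_arm(motion=[[1.2,0,-0.15,0,0,0,0],[2.4,0,-0.2,0,0,0,0],[3.4,0,-0.2,0,0,0,0],[4.2,0,-0.1,0,0,0,0],[4.2,0,0.1,0,0,0,0],[4.2,0,0.2,0,0,0,0],[4.2,0,0.2,0,0,0,0],[4.2,0,0.2,0,0,0,0],[4.2,0,0.2,0,0,0,0]])

```text
time_s: 6.22
position: [0.573, -0.2027, 0.1174]
ee_rot: [0.681, 0.732, 0.001, 0.003]
ft_force: [-7.5, -1.4, 49.8]
gripper_width: 0.0445
grasp_force: 67.4
```

Run:
```python
from h import *
print(observe()["position"],observe()["gripper_width"],observe()["ft_force"])
a=snapshot("side"); m,w=wshot("w3")
c=np.hstack([cv2.resize(a[180:320,250:390],None,fx=2.5,fy=2.5),cv2.resize(w,None,fx=.8,fy=350/420)]);cv2.imwrite("pics/s2.png",c)
```

```text
[ 0.573  -0.2027  0.1174] 0.04449290063465912 [-7.5291 -1.4496 49.7902]
```

View pics/s2.png

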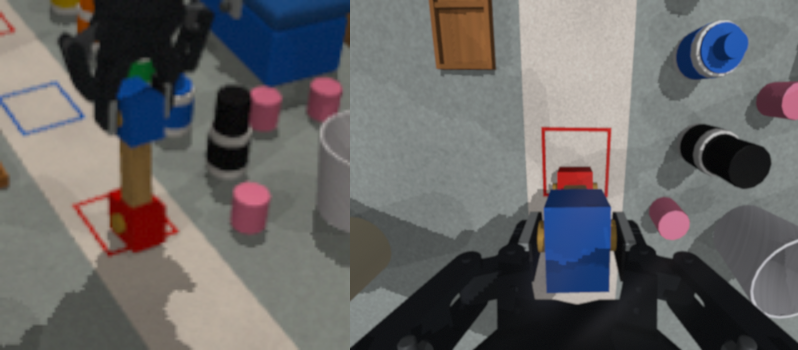

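Request:
jog_arm(motion=[[0,0,-0.2,0,0,0,0],[0,0,-0.4,0,0,0,0],[0,0,-0.4,0,0,0,0],[0,0,-0.4,0,0,0,0]])

```text
time_s: 6.65
position: [0.5713, -0.2009, 0.1179]
ee_rot: [0.681, 0.732, 0.0, 0.0]
ft_force: [-0.9, -0.5, 8.5]
gripper_width: 0.0447
grasp_force: 63.0
```

Run:
```python
from h import *
print(observe()["position"],observe()["gripper_width"],observe()["ft_force"])
a=snapshot("side"); ms=camera_model("side"); m,w=wshot("w4")
c=np.hstack([cv2.resize(a[200:300,270:370],None,fx=4,fy=4),cv2.resize(w[130:270,200:340],(400,400))]);cv2.imwrite("pics/s3.png",c)
sq1=np.array([.5726,-.1969,0]);u=np.array([-.0635,.998,0]);v=np.array([.998,.0635,0])
def box(c): return np.array([c+s*u*.023+r*v*.017+[0,0,z] for z in(0,.04) for s in(-1,1) for r in(-1,1)])
print(proj(ms,box(sq1)).round(1).tolist())
for p,s in blobs(hsvmask(a,*RED),60):
  if 290<p[0]<345 and p[1]>240: print(p,s)
for p,s in blobs(hsvmask(w,*RED),60): print(p,s)
print(proj(m,box(sq1)).round(1).tolist())
```

```text
[ 0.5713 -0.2009  0.1179] 0.04471165558287659 [-0.8764 -0.5245  8.4774]
[[298.2, 275.5], [311.0, 271.0], [289.1, 263.3], [301.5, 259.1], [298.8, 262.5], [311.9, 258.1], [289.4, 250.5], [302.2, 246.4]]
[302.7 268.1] [279 254  42  29 443]
[283.8 181.9] [242 155  87  83 932]
[283.  209.3] [ 261  197   45   29 1083]
[[265.6, 223.0], [303.0, 223.3], [265.1, 173.0], [304.5, 173.4], [262.8, 241.0], [306.2, 241.3], [262.1, 183.7], [308.2, 184.1]]
```

View pics/s3.png

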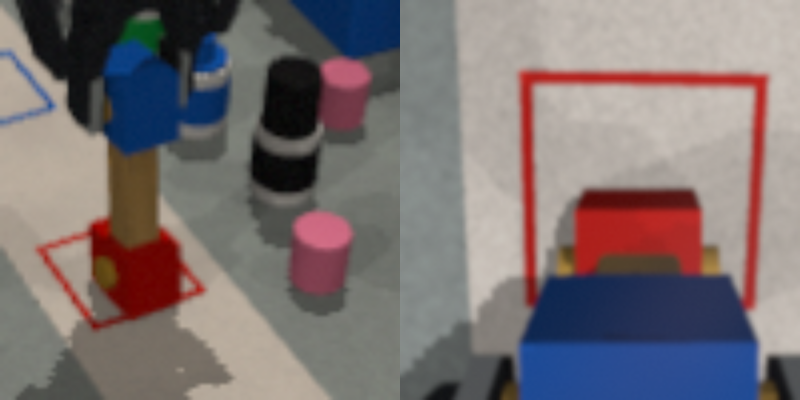

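Request:
jog_arm(motion=[[0,0,-0.7,0,0,0,0],[0.2,0,-1.3,0,0,0,0],[0.4,0.1,-1.5,0,0,0,0],[0.4,0.1,-1.5,0,0,0,0],[0.4,0.1,-1.5,0,0,0,0],[0.4,0.1,-1.5,0,0,0,0],[0.4,0.1,-1.5,0,0,0,0],[0.4,0.1,-1.5,0,0,0,0],[0.4,0.1,-1.5,0,0,0,0],[0.4,0.1,-1.5,0,0,0,0]])

```text
time_s: 7.58
position: [0.5715, -0.1974, 0.1322]
ee_rot: [0.681, 0.732, -0.0, -0.0]
ft_force: [0.5, 0.4, -1.9]
gripper_width: 0.0442
grasp_force: 61.9
```

Run:
```python
from h import *
print(observe()["position"],observe()["gripper_width"],observe()["ft_force"])
a=snapshot("side"); ms=camera_model("side"); m,w=wshot("w5")
c=np.hstack([cv2.resize(a[200:300,270:370],None,fx=4,fy=4),cv2.resize(w[130:270,200:340],(400,400))]);cv2.imwrite("pics/s4.png",c)
```

```text
[ 0.5715 -0.1974  0.1322] 0.04416768746682325 [ 0.4998  0.3524 -1.9148]
```

View pics/s4.png

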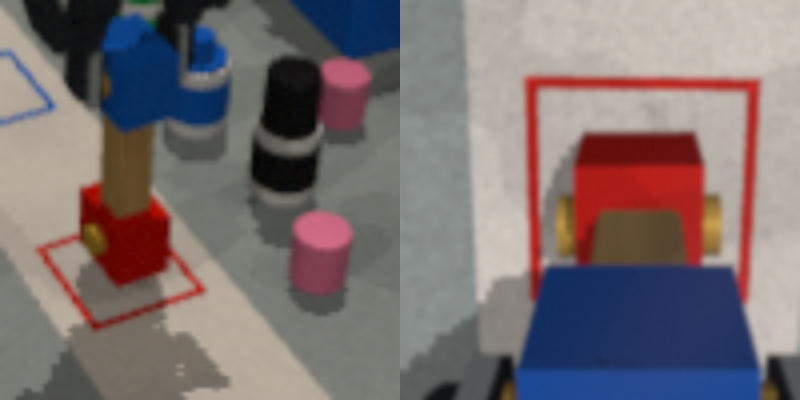

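Request:
jog_arm(motion=[[0,0,0.6,0,0,0,0],[0,0,1.0,0,0,0,0],[0,0,1.2,0,0,0,0],[0,0,1.3,0,0,0,0],[0,0,1.3,0,0,0,0]])

```text
time_s: 8.1
position: [0.5714, -0.1973, 0.1189]
ee_rot: [0.681, 0.732, -0.0, -0.0]
ft_force: [0.2, -0.5, -2.0]
gripper_width: 0.0446
grasp_force: 61.9
```

Request:
jog_arm(motion=[[0,0,0.1,0,0,0,0],[0,0,0.1,0,0,0,0],[0,0,0.2,0,0,0,0],[0,0,0.2,0,0,0,0],[0,0,0.2,0,0,0,0]])

```text
time_s: 8.52
position: [0.5716, -0.1973, 0.1174]
ee_rot: [0.681, 0.732, -0.0, 0.0]
ft_force: [-0.9, -0.3, -2.7]
gripper_width: 0.0446
grasp_force: 61.9
```

Run:
```python
from h import *
print(observe()["position"],observe()["gripper_width"],observe()["ft_force"])
a=snapshot("side"); m,w=wshot("w6")
c=np.hstack([cv2.resize(a[200:300,270:370],None,fx=4,fy=4),cv2.resize(w[130:270,200:340],(400,400))]);cv2.imwrite("pics/s5.png",c)
for i in (a,w):
  for p,s in blobs(hsvmask(i,*RED),200): print(p,s)
```

```text
[ 0.5716 -0.1973  0.1174] 0.04461064053052067 [-0.883  -0.3067 -2.6732]
[158.9 170.3] [129 144  57  47 976]
[300.2 265.4] [279 249  42  34 443]
[349.5 262.8] [343 253  15  20 244]
[283.5 185.5] [242 159  86  83 917]
[283.3 194.6] [ 261  178   46   45 1387]
```

Request:
jog_arm(motion=[[0,0,0.15,0,0,0,0],[0,0,0.3,0,0,0,0],[0,0,0.3,0,0,0,0],[0,0,0.3,0,0,0,0]])

```text
time_s: 8.95
position: [0.5726, -0.1982, 0.1162]
ee_rot: [0.681, 0.732, 0.001, 0.001]
ft_force: [-5.8, 1.9, 23.8]
gripper_width: 0.0445
grasp_force: 64.9
```

Request:
jog_arm(motion=[[0,0,0.1,0,0,0,0],[0,0,0.2,0,0,0,0],[0,0,0.2,0,0,0,0],[0,0,0.2,0,0,0,0]])

```text
time_s: 9.28
position: [0.5735, -0.1987, 0.116]
ee_rot: [0.681, 0.732, 0.001, 0.002]
ft_force: [-10.2, 3.5, 49.3]
gripper_width: 0.0448
grasp_force: 67.8
```

Run:
```python
from h import *
print(observe()["position"],observe()["gripper_width"],observe()["ft_force"])
a=snapshot("side"); m,w=wshot("w7")
c=np.hstack([cv2.resize(a[200:300,270:370],None,fx=4,fy=4),cv2.resize(w[130:270,200:340],(400,400))]);cv2.imwrite("pics/s6.png",c)
```

```text
[ 0.5735 -0.1987  0.116 ] 0.04482884244850313 [-10.1655   3.5073  49.3091]
```

View pics/s6.png

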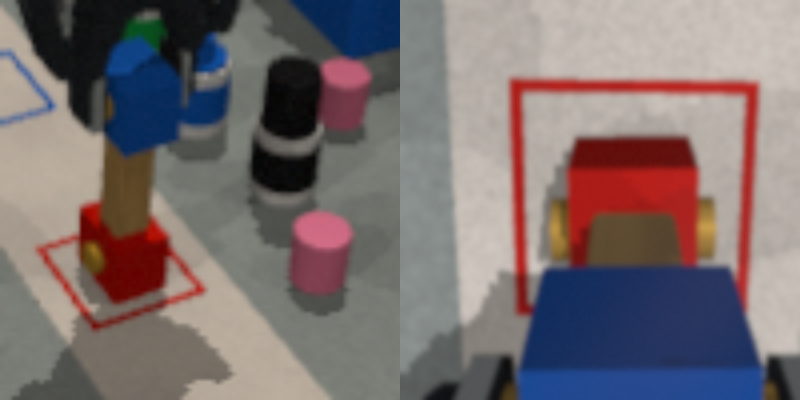

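Request:
jog_arm(motion=[[1.1,0,-0.35,0,0,0,0],[2.3,0,-0.4,0,0,0,0],[3.4,0,-0.35,0,0,0,0],[4.6,0,-0.2,0,0,0,0],[5.7,0,0.1,0,0,0,0],[6.8,0,0.4,0,0,0,0],[8.9,0,1.36,0,0,0,0],[10.8,0,2.7,0,0,0,0]])

```text
time_s: 10.05
position: [0.5649, -0.0884, 0.0862]
ee_rot: [0.681, 0.732, 0.001, 0.001]
ft_force: [1.3, 0.4, -1.2]
gripper_width: 0.0445
grasp_force: 62.1
```

Request:
jog_arm(motion=[[0.9,0,0.8,0,0,0,0],[1.6,0,1.6,0,0,0,0],[2.9,0,3.5,0,0,0,0],[3.9,0,5.6,0,0,0,0],[4.3,0,6.7,0,0,0,0],[4.5,0,7.7,0,0,0,0],[4.5,0,7.7,0,0,0,0],[4.5,0,7.7,0,0,0,0]])

```text
time_s: 10.72
position: [0.5609, -0.0457, 0.0085]
ee_rot: [0.682, 0.732, -0.0, 0.0]
ft_force: [0.7, 0.7, -1.1]
gripper_width: 0.0451
grasp_force: 65.5
```

Run:
```python
from h import *
o=observe();print(o["position"],o["gripper_width"],o["ft_force"],o["time_s"])
print(rel((.5629,-.0442,.0093),93.6))
a=snapshot("side"); ms=camera_model("side"); m,w=wshot("w8")
c=np.hstack([cv2.resize(a[160:300,230:370],(400,400)),cv2.resize(w,(400,400))]);cv2.imwrite("pics/s7.png",c)
```

```text
[ 0.5609 -0.0457  0.0085] 0.04508979762773112 [ 0.739   0.7066 -1.0975] 10.7167
(array([ 0.14,  0.21, -0.08]), np.float64(0.008), 'yaw', np.float64(94.1))
```

View pics/s7.png

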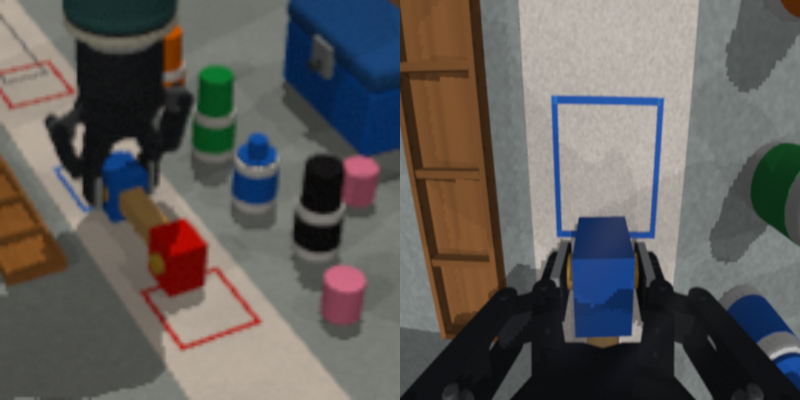

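Request:
jog_arm(motion=[[0.14,0.2,0,0,0,0.008,0],[0.14,0.2,0,0,0,0.008,0],[0.14,0.2,0,0,0,0.008,100],[0.14,0.2,0,0,0,0.008,100],[0.14,0.2,0,0,0,0.008,100],[0.14,0.2,0,0,0,0.008,100],[0.14,0.2,0,0,0,0.008,100],[0.14,0.2,0,0,0,0.008,100]])

```text
time_s: 11.48
position: [0.5625, -0.0432, 0.0083]
ee_rot: [0.684, 0.729, -0.0, 0.0]
ft_force: [-0.2, 0.3, -0.2]
gripper_width: 0.0857
grasp_force: 0.0
```

Request:
jog_arm(motion=[[-2.5,0,0,0,0,0,100],[-5,0,0,0,0,0,100],[-7.5,0,0,0,0,0,100],[-10,0,0,0,0,0,100],[-11,0,0,0,0,0,100],[-11,0,0,0,0,0,100]])

```text
time_s: 11.98
position: [0.5692, -0.1561, 0.0085]
ee_rot: [0.685, 0.728, -0.0, 0.001]
ft_force: [0.1, -0.5, 0.2]
gripper_width: 0.0853
grasp_force: 0.0
```

Run:
```python
from h import *
o=observe();print(o["position"],o["gripper_width"],o["ft_force"])
m,w=wshot("w9")
u=np.array([-.0635,.998,0]); s1=np.array([.5726,-.1969,0])
for n,c in(("r",RED),("b",BLUE)):
    for p,s in blobs(hsvmask(w,*c),300): print(n,p,s,plane(m,[p],.046))
print("expect blue top",proj(m,s1+u*.153+[0,0,.046]),"red top",proj(m,s1+u*.043+[0,0,.046]))
```

```text
[ 0.5692 -0.1561  0.0085] 0.08528858144037205 [ 0.1299 -0.5496  0.1858]
r [284.1 293.6] [ 241  223   88  123 8453] [[ 0.5692 -0.1463  0.046 ]]
r [224.4 309.9] [218 265  16 104 693] [[ 0.5455 -0.1555  0.046 ]]
r [343.2 310.7] [335 265  16 104 702] [[ 0.5937 -0.153   0.046 ]]
b [284.   34.2] [ 228    0  112   78 7634] [[ 0.5636 -0.0546  0.046 ]]
b [522.8 140.7] [ 489   94   71  105 4606] [[ 0.6482 -0.0812  0.046 ]]
expect blue top [[283.6605  -3.5751]] red top [[284.4798 309.9989]]
```

Request:
jog_arm(motion=[[0.2,0,0,0,0,0,60],[0.2,0,0,0,0,0,30],[0.2,0,0,0,0,0,0],[0.2,0,0,0,0,0,0],[0.2,0,0,0,0,0,0],[0.2,0,0,0,0,0,0],[0.2,0,0,0,0,0,0],[0.2,0,0,0,0,0,0]])

```text
time_s: 12.7
position: [0.5696, -0.1497, 0.0086]
ee_rot: [0.684, 0.73, 0.0, -0.0]
ft_force: [-2.4, 3.1, 7.8]
gripper_width: 0.0446
grasp_force: 60.3
```

Request:
jog_arm(motion=[[0.3,0,-1.1,0,0,0,0],[0.6,0,-2.2,0,0,0,0],[1.6,0,-4.3,0,0,0,0],[2.9,0,-6.2,0,0,0,0],[4.5,0,-7.8,0,0,0,0],[6.4,0,-9.1,0,0,0,0],[8.5,0,-10.1,0,0,0,0],[10.7,0,-10.8,0,0,0,0],[12,0,-11.2,0,0,0,0],[13,0,-11.6,0,0,0,0]])

```text
time_s: 13.53
position: [0.561, -0.0191, 0.1255]
ee_rot: [0.683, 0.73, 0.001, 0.0]
ft_force: [1.0, 0.4, -2.4]
gripper_width: 0.0448
grasp_force: 61.9
```

Request:
jog_arm(motion=[[1.0,0,-0.4,0,0,0,0],[1.8,0,-0.4,0,0,0,0],[2.3,0,-0.4,0,0,0,0],[2.3,0,-0.4,0,0,0,0],[2.3,0,-0.4,0,0,0,0],[2.3,0,-0.4,0,0,0,0],[2.3,0,-0.4,0,0,0,0],[2.3,0,-0.4,0,0,0,0]])

```text
time_s: 14.2
position: [0.5596, 0.001, 0.1282]
ee_rot: [0.684, 0.729, -0.0, 0.0]
ft_force: [-0.3, -0.6, -2.0]
gripper_width: 0.0448
grasp_force: 61.8
```

Run:
```python
from h import *
o=observe();print(o["position"],o["gripper_width"],o["ft_force"])
m,w=wshot("w10")
print(rel((.5602,-.0015,.1165),93.6))
for p,s in blobs(hsvmask(w,*BLUE),300): print(p,s)
for p,s in blobs(hsvmask(w,*RED),300): print(p,s)
```

```text
[0.5596 0.001  0.1282] 0.044766516950795095 [-0.3044 -0.5832 -1.9664]
(array([-0.27,  0.04,  1.18]), np.float64(0.0), 'yaw', np.float64(93.6))
[283.  187.7] [244 161  82  79 748]
[547.8 247.2] [ 526  169   34  130 2308]
[283.  230.6] [262 225  43  12 503]
[397.9 287.5] [379 274  47  34 812]
[285.7   4.3] [239   0  94   8 527]
[283.  296.7] [ 243  238   82  123 9293]
```

Run:
```python
import cv2
w=cv2.imread("pics/w10.png"); h=cv2.cvtColor(w,cv2.COLOR_BGR2HSV)
for r in range(155,300,5): print(r,w[r,283].tolist(),h[r,283].tolist(), end=" | ")
s=cv2.imread("pics/w7.png")
print()
for r in range(155,300,5): print(r,s[r,283].tolist(), end=" | ")
```

```text
155 [180, 188, 195] [16, 20, 195] | 160 [183, 165, 166] [122, 25, 183] | 165 [179, 154, 148] [114, 44, 179] | 170 [181, 189, 197] [15, 21, 197] | 175 [185, 193, 201] [15, 20, 201] | 180 [184, 192, 199] [16, 19, 199] | 185 [183, 191, 198] [16, 19, 198] | 190 [186, 193, 202] [13, 20, 202] | 195 [183, 191, 198] [16, 19, 198] | 200 [171, 179, 187] [15, 22, 187] | 205 [172, 179, 187] [14, 20, 187] | 210 [173, 180, 187] [15, 19, 187] | 215 [163, 169, 176] [14, 19, 176] | 220 [160, 167, 174] [15, 21, 174] | 225 [84, 50, 40] [113, 134, 84] | 230 [181, 100, 58] [110, 173, 181] | 235 [125, 71, 51] [112, 151, 125] | 240 [36, 35, 82] [179, 146, 82] | 245 [38, 36, 82] [179, 143, 82] | 250 [51, 52, 176] [0, 181, 176] | 255 [51, 52, 175] [0, 181, 175] | 260 [50, 50, 174] [0, 182, 174] | 265 [48, 49, 173] [0, 184, 173] | 270 [46, 47, 172] [0, 187, 172] | 275 [45, 46, 171] [0, 188, 171] | 280 [42, 44, 170] [0, 192, 170] | 285 [40, 42, 169] [0, 195, 169] | 290 [37, 41, 168] [1, 199, 168] | 295 [37, 39, 167] [0, 198, 167] | 
155 [181, 189, 197] | 160 [31, 36, 184] | 165 [172, 179, 186] | 170 [167, 174, 181] | 175 [156, 163, 171] | 180 [12, 15, 98] | 185 [11, 13, 98] | 190 [26, 30, 176] | 195 [28, 33, 180] | 200 [25, 28, 162] | 205 [44, 68, 107] | 210 [47, 73, 91] | 215 [49, 73, 91] | 220 [48, 72, 90] | 225 [92, 46, 27] | 230 [94, 48, 31] | 235 [94, 48, 31] | 240 [94, 50, 33] | 245 [96, 52, 35] | 250 [96, 51, 35] | 255 [98, 52, 36] | 260 [138, 71, 38] | 265 [143, 73, 39] | 270 [142, 73, 37] | 275 [143, 74, 38] | 280 [142, 73, 37] | 285 [142, 73, 36] | 290 [142, 73, 35] | 295 [142, 73, 35] |
```

Request:
jog_arm(motion=[[0,0,0,0,0,0,0],[0,0,0,0,0,0,0],[0,0,0,0,0,0,0]])

```text
time_s: 14.5
position: [0.5596, 0.0017, 0.1283]
ee_rot: [0.684, 0.729, -0.0, 0.0]
ft_force: [-0.9, 0.1, -2.0]
gripper_width: 0.0449
grasp_force: 61.8
```

```bash
cat >> h.py <<'E'
def prof(w,c=283):
    # runs of colour down the column: print row where class changes
    h=cv2.cvtColor(w,cv2.COLOR_BGR2HSV)[:,c].astype(int); out=[];last=None
    for r in range(120,300):
        H,S,V=h[r]; k='w' if S<70 else ('R' if H>170 or H<4 else 'B' if 100<H<128 else 'o')+('+' if V>120 else '-')
        if k!=last: out.append(f"{r}{k}"); last=k
    return " ".join(out)
E
python3 - <<'E'
from h import *
for i in range(8): print(round(observe()["time_s"],2),prof(snapshot("wrist")))
E
```

```text
14.5 120w 151B+ 152B- 168B+ 185w 186o- 222o+ 224o- 227R+
14.55 120w 142B+ 179w 180o- 194o+ 196o- 197o+ 225o- 226o+ 227R+
14.6 120w 144B+ 180w 181o- 197o+ 199o- 200o+ 227R+
14.65 120w 153B+ 154B- 170B+ 187w 188o- 227R- 228R+
14.7 120w 162B+ 166w 170B- 183B+ 199B- 200w 201o- 229R- 273R+
14.75 120w 162B+ 166w 188B- 197B+ 214w 215o- 231R- 264R+
14.8 120w 162B+ 166w 205B- 211B+ 227w 229o- 234R- 256R+
14.85 120w 162B+ 166w 217B- 220B+ 233B- 235o- 236R- 251R+
```

Request:
jog_arm(motion=[[0,0,0,0,0,0,0],[0,0,0,0,0,0,0],[0,0,0,0,0,0,0],[0,0,0,0,0,0,0],[0,0,0,0,0,0,0],[0,0,0,0,0,0,0],[0,0,0,0,0,0,0],[0,0,0,0,0,0,0],[0,0,0,0,0,0,0],[0,0,0,0,0,0,0]])

```text
time_s: 15.73
position: [0.5596, 0.0017, 0.1283]
ee_rot: [0.684, 0.729, -0.0, 0.0]
ft_force: [-0.2, 0.2, -2.5]
gripper_width: 0.0443
grasp_force: 61.8
```

Request:
jog_arm(motion=[[0,0,0,0,0,0,0],[0,0,0,0,0,0,0],[0,0,0,0,0,0,0],[0,0,0,0,0,0,0],[0,0,0,0,0,0,0],[0,0,0,0,0,0,0],[0,0,0,0,0,0,0],[0,0,0,0,0,0,0],[0,0,0,0,0,0,0],[0,0,0,0,0,0,0]])

```text
time_s: 16.57
position: [0.5596, 0.0017, 0.1283]
ee_rot: [0.684, 0.729, -0.0, 0.0]
ft_force: [0.4, 0.1, -2.2]
gripper_width: 0.0448
grasp_force: 61.8
```

Request:
jog_arm(motion=[[0,0,0,0,0,0,0],[0,0,0,0,0,0,0],[0,0,0,0,0,0,0],[0,0,0,0,0,0,0],[0,0,0,0,0,0,0],[0,0,0,0,0,0,0],[0,0,0,0,0,0,0],[0,0,0,0,0,0,0],[0,0,0,0,0,0,0],[0,0,0,0,0,0,0]])

```text
time_s: 17.4
position: [0.5596, 0.0017, 0.1283]
ee_rot: [0.684, 0.729, -0.0, 0.0]
ft_force: [-0.1, -0.8, -2.3]
gripper_width: 0.0447
grasp_force: 61.8
```

Run:
```python
from h import *
for i in range(7): print(round(observe()["time_s"],2),prof(snapshot("wrist")))
print(rel((.5602,-.0015,.1158),93.6))
```

```text
17.4 120w 162B+ 166w 188B- 198B+ 214w 215o- 231R- 264R+
17.45 120w 162B+ 166w 192B- 200B+ 216B- 217w 218o- 231R- 262R+
17.5 120w 162B+ 166w 193B- 201B+ 217B- 218w 219o- 231R- 261R+
17.55 120w 162B+ 166w 192B- 200B+ 216B- 217w 218o- 231R- 262R+
17.6 120w 162B+ 166w 189B- 198B+ 214B- 215w 216o- 231R- 263R+
17.65 120w 162B+ 166w 185B- 195B+ 211B- 212w 213o- 231R- 265R+
17.7 120w 162B+ 166w 181B- 192B+ 208B- 209w 210o- 230R- 267R+
(array([-0.32,  0.04,  1.25]), np.float64(0.001), 'yaw', np.float64(93.7))
```

Request:
jog_arm(motion=[[-0.1,0,0,0,0,0,0],[-0.2,0,0,0,0,0,0],[-0.2,0,0,0,0,0,0],[-0.2,0,0,0,0,0,0],[-0.2,0,0,0,0,0,0],[-0.2,0,0,0,0,0,0],[-0.2,0,0,0,0,0,0],[-0.2,0,0,0,0,0,0],[-0.2,0,0,0,0,0,0],[-0.2,0,0,0,0,0,0]])

```text
time_s: 18.58
position: [0.5597, -0.0003, 0.1283]
ee_rot: [0.684, 0.729, -0.0, 0.0]
ft_force: [-0.6, 0.1, -2.3]
gripper_width: 0.0448
grasp_force: 61.8
```

Request:
jog_arm(motion=[[0,0,0,0,0,0,0],[0,0,0,0,0,0,0],[0,0,0,0,0,0,0],[0,0,0,0,0,0,0],[0,0,0.3,0,0,0,0],[0,0,0.6,0,0,0,0],[0,0,0.8,0,0,0,0],[0,0,1.0,0,0,0,0],[0,0,1.15,0,0,0,0],[0,0,1.25,0,0,0,0]])

```text
time_s: 19.42
position: [0.5597, -0.0004, 0.1156]
ee_rot: [0.684, 0.729, -0.0, 0.0]
ft_force: [-0.2, -1.2, 10.5]
gripper_width: 0.0448
grasp_force: 63.2
```

Request:
jog_arm(motion=[[0,0,0.1,0,0,0,0],[0,0,0.1,0,0,0,0],[0,0,0.1,0,0,0,0],[0,0,0.1,0,0,0,0]])

```text
time_s: 19.75
position: [0.5602, -0.0007, 0.1155]
ee_rot: [0.684, 0.729, 0.0, 0.0]
ft_force: [-3.8, -1.5, 11.3]
gripper_width: 0.0448
grasp_force: 63.3
```

Run:
```python
from h import *
w=snapshot("wrist"); print(prof(w)); o=observe(); print(o["position"],o["ft_force"])
cv2.imwrite("pics/s8.png",np.hstack([cv2.resize(snapshot("side")[150:270,220:340],(400,400)),cv2.resize(w[130:270,200:340],(400,400))]))
print(rel((.5602,-.0015,.1158),93.6))
```

```text
120w 161B+ 165w 184B- 194B+ 210w 212o- 231R- 266R+
[ 0.5602 -0.0008  0.1156] [-3.2275 -1.7383 11.1332]
(array([-0.07, -0.01, -0.02]), np.float64(0.001), 'yaw', np.float64(93.6))
```

View pics/s8.png

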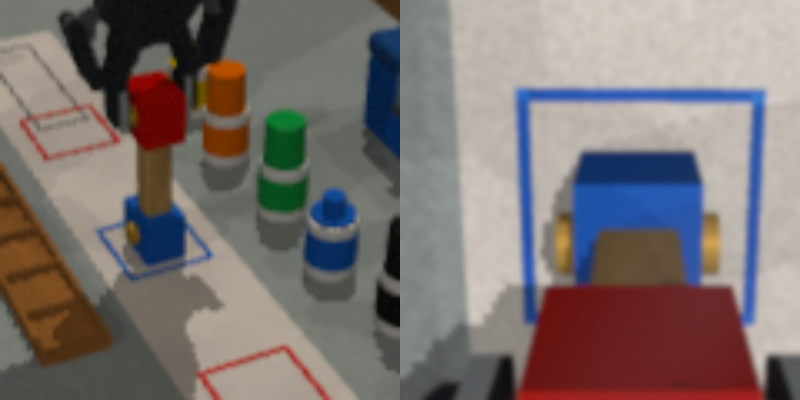

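Both views: the stamp is upright and flat on its blue end inside the blue square. Tipping it on.

Request:
jog_arm(motion=[[1.1,0,-0.2,0,0,0,0],[2.3,0,-0.25,0,0,0,0],[3.4,0,-0.2,0,0,0,0],[4.6,0,-0.05,0,0,0,0],[5.7,0,0.25,0,0,0,0],[6.8,0,0.55,0,0,0,0],[8.9,0,1.5,0,0,0,0],[10.8,0,2.85,0,0,0,0]])

```text
time_s: 20.52
position: [0.5545, 0.1131, 0.0887]
ee_rot: [0.683, 0.73, 0.004, -0.001]
ft_force: [4.1, 1.3, -2.8]
gripper_width: 0.0446
grasp_force: 62.4
```

Request:
jog_arm(motion=[[0.9,0,0.8,0,0,0,0],[1.6,0,1.6,0,0,0,0],[2.9,0,3.5,0,0,0,0],[3.9,0,5.6,0,0,0,0],[4.3,0,6.7,0,0,0,0],[4.6,0,7.7,0,0,0,0],[4.6,0,7.7,0,0,0,0],[4.6,0,7.7,0,0,0,0]])

```text
time_s: 21.18
position: [0.5499, 0.1529, 0.0092]
ee_rot: [0.684, 0.729, -0.0, 0.0]
ft_force: [-0.5, 1.2, -1.4]
gripper_width: 0.0448
grasp_force: 63.0
```

Run:
```python
from h import *
o=observe();print(o["position"],o["ft_force"],o["gripper_width"]); print(rel((.5504,.1514,.0088),93.6))
m,w=wshot("w11")
for p,s in blobs(hsvmask(w,*RED),300): print(p,s,plane(m,[p],.001))
```

```text
[0.5499 0.1529 0.0092] [-0.4693  1.2233 -1.3575] 0.04475278510687018
(array([-0.15,  0.04,  0.04]), np.float64(0.001), 'yaw', np.float64(93.6))
[283.6 262.5] [  210   107   156   254 13521] [[0.5504 0.1523 0.001 ]]
```

Request:
jog_arm(motion=[[0,0,0,0,0,0,100],[0,0,0,0,0,0,100],[0,0,0,0,0,0,100],[0,0,0,0,0,0,100],[0,0,0,0,0,0,100],[0,0,0,0,0,0,100]])

```text
time_s: 21.73
position: [0.55, 0.1534, 0.0094]
ee_rot: [0.684, 0.729, 0.0, 0.0]
ft_force: [-0.9, 0.1, -1.1]
gripper_width: 0.0855
grasp_force: 0.0
```

Request:
jog_arm(motion=[[-2.5,0,0,0,0,0,100],[-5,0,0,0,0,0,100],[-7.5,0,0,0,0,0,100],[-10,0,0,0,0,0,100],[-11,0,0,0,0,0,100],[-11,0,0,0,0,0,100]])

```text
time_s: 22.23
position: [0.5571, 0.0407, 0.0096]
ee_rot: [0.685, 0.728, -0.0, 0.0]
ft_force: [-0.4, -1.0, -0.5]
gripper_width: 0.0857
grasp_force: 0.0
```

Run:
```python
from h import *
w0=cv2.imread("pics/w11.png"); o=observe();print(o["position"],o["gripper_width"],o["ft_force"])
m,w=wshot("w12")
for n,c in(("r",RED),("b",BLUE)):
    for p,s in blobs(hsvmask(w,*c),300): print(n,p,s,plane(m,[p],.046))
print(proj(m,[.5477,.194,.001]))
```

```text
[0.5571 0.0407 0.0096] 0.0856592435800611 [-0.4091 -0.9969 -0.481 ]
r [282.7  40. ] [ 228    0  111   87 8808] [[0.5512 0.1407 0.046 ]]
b [282.2 299.8] [ 240  229   86  122 8046] [[0.5566 0.0468 0.046 ]]
b [225.7 309.5] [220 266  14 102 574] [[0.5337 0.0407 0.046 ]]
b [343.5 311.2] [332 267  20 102 636] [[0.582  0.0427 0.046 ]]
[[282.1458 -75.62  ]]
```

Request:
jog_arm(motion=[[0,0,0,0,0,0,60],[0,0,0,0,0,0,30],[0,0,0,0,0,0,0],[0,0,0,0,0,0,0],[0,0,0,0,0,0,0],[0,0,0,0,0,0,0],[0,0,0,0,0,0,0],[0,0,0,0,0,0,0]])

```text
time_s: 22.95
position: [0.5569, 0.0448, 0.0095]
ee_rot: [0.684, 0.73, 0.0, -0.0]
ft_force: [-2.7, 2.5, 6.3]
gripper_width: 0.0446
grasp_force: 60.2
```

Request:
jog_arm(motion=[[0.3,0,-1.1,0,0,0,0],[0.6,0,-2.2,0,0,0,0],[1.6,0,-4.3,0,0,0,0],[2.9,0,-6.2,0,0,0,0],[4.5,0,-7.8,0,0,0,0],[6.4,0,-9.1,0,0,0,0],[7.5,0,-9.7,0,0,0,0],[8.5,0,-10.1,0,0,0,0],[9.6,0,-10.5,0,0,0,0],[10.7,0,-10.8,0,0,0,0]])

```text
time_s: 23.78
position: [0.5499, 0.1512, 0.1178]
ee_rot: [0.684, 0.729, -0.0, 0.0]
ft_force: [-1.0, 0.1, -2.4]
gripper_width: 0.0446
grasp_force: 61.9
```

Request:
jog_arm(motion=[[0.7,0,0,0,0,0,0],[1.4,0,0,0,0,0,0],[2.0,0,0,0,0,0,0],[2.6,0,-0.1,0,0,0,0],[3.2,0,-0.2,0,0,0,0],[3.8,0,-0.3,0,0,0,0],[4.2,0,-0.5,0,0,0,0],[4.5,0,-0.7,0,0,0,0],[4.7,0,-1.0,0,0,0,0],[4.7,0,-1.2,0,0,0,0]])

```text
time_s: 24.62
position: [0.5471, 0.1976, 0.1296]
ee_rot: [0.684, 0.729, -0.0, 0.0]
ft_force: [-0.7, -0.2, -1.9]
gripper_width: 0.0447
grasp_force: 61.9
```

Request:
jog_arm(motion=[[0,0,0,0,0,0,0],[0,0,0,0,0,0,0],[0,0,0,0,0,0,0],[0,0,0,0,0,0,0],[0,0,0,0,0,0,0],[0,0,0,0,0,0,0],[0,0,0,0,0,0,0],[0,0,0,0,0,0,0],[0,0,0,0,0,0,0],[0,0,0,0,0,0,0]])

```text
time_s: 25.45
position: [0.5471, 0.1973, 0.1293]
ee_rot: [0.684, 0.729, -0.0, 0.0]
ft_force: [1.1, -0.2, -2.0]
gripper_width: 0.0449
grasp_force: 61.9
```

Request:
jog_arm(motion=[[0,0,0,0,0,0,0],[0,0,0,0,0,0,0],[0,0,0,0,0,0,0],[0,0,0,0,0,0,0],[0,0,0,0,0,0,0],[0,0,0,0,0,0,0],[0,0,0,0,0,0,0],[0,0,0,0,0,0,0],[0,0,0,0,0,0,0],[0,0,0,0,0,0,0]])

```text
time_s: 26.28
position: [0.5471, 0.1973, 0.1293]
ee_rot: [0.684, 0.729, -0.0, 0.0]
ft_force: [0.4, 0.1, -2.5]
gripper_width: 0.0446
grasp_force: 61.9
```

Request:
jog_arm(motion=[[0,0,0,0,0,0,0],[0,0,0,0,0,0,0],[0,0,0,0,0,0,0],[0,0,0,0,0,0,0],[0,0,0,0,0,0,0],[0,0,0,0,0,0,0],[0,0,0,0,0,0,0],[0,0,0,0,0,0,0],[0,0,0,0,0,0,0],[0,0,0,0,0,0,0]])

```text
time_s: 27.12
position: [0.5471, 0.1973, 0.1293]
ee_rot: [0.684, 0.729, -0.0, 0.0]
ft_force: [-0.0, -0.4, -2.2]
gripper_width: 0.0444
grasp_force: 61.9
```

Run:
```python
from h import *
o=observe();print(o["position"],o["gripper_width"],o["ft_force"])
for i in range(7): print(round(observe()["time_s"],2),prof(snapshot("wrist")))
print(rel((.5477,.194,.1165),93.6))
```

```text
[0.5471 0.1973 0.1293] 0.04440975401014037 [-0.003  -0.4217 -2.2487]
27.12 120w 161R+ 166w 185R- 196R+ 212o- 231w 232B- 269B+
27.17 120w 161R+ 166w 185R- 196R+ 212o- 231w 232B- 269B+
27.22 120w 161R+ 166w 185R- 196R+ 212o- 231w 232B- 269B+
27.27 120w 161R+ 166w 185R- 196R+ 212o- 231w 232B- 269B+
27.32 120w 161R+ 166w 185R- 196R+ 212o- 231w 232B- 269B+
27.37 120w 161R+ 166w 185R- 196R+ 212o- 231w 232B- 269B+
27.42 120w 161R+ 166w 185R- 196R+ 212o- 231w 232B- 269B+
(array([-0.33,  0.04,  1.28]), np.float64(0.001), 'yaw', np.float64(93.7))
```

Request:
jog_arm(motion=[[0,0,0.3,0,0,0,0],[0,0,0.6,0,0,0,0],[0,0,0.8,0,0,0,0],[0,0,1.0,0,0,0,0],[0,0,1.15,0,0,0,0],[0,0,1.25,0,0,0,0],[0,0,1.3,0,0,0,0],[0,0,1.35,0,0,0,0],[0,0,1.35,0,0,0,0],[0,0,1.35,0,0,0,0]])

```text
time_s: 28.3
position: [0.5476, 0.1971, 0.1166]
ee_rot: [0.684, 0.729, 0.0, 0.0]
ft_force: [-2.7, -2.0, 11.5]
gripper_width: 0.0441
grasp_force: 63.4
```

Run:
```python
from h import *
o=observe();print(o["position"],o["gripper_width"],o["ft_force"])
m,w=wshot("w13");print(prof(w)); print(rel((.5477,.194,.1165),93.6))
s=snapshot("side");cv2.imwrite("pics/s9.png",s)
```

```text
[0.5476 0.1971 0.1166] 0.04405526337927351 [-2.7179 -2.02   11.5054]
120w 163R+ 168o+ 169w 185R- 196R+ 212o- 231w 232B- 270B+
(array([-0.31, -0.01,  0.01]), np.float64(0.001), 'yaw', np.float64(93.7))
```

Request:
jog_arm(motion=[[0,0,0,0,0,0,0],[0,0,0,0,0,0,0],[1.1,0,-0.2,0,0,0,0],[2.3,0,-0.25,0,0,0,0],[3.4,0,-0.2,0,0,0,0],[4.6,0,-0.05,0,0,0,0],[5.7,0,0.25,0,0,0,0],[6.8,0,0.55,0,0,0,0],[8.9,0,1.5,0,0,0,0],[10.8,0,2.85,0,0,0,0]])

```text
time_s: 29.23
position: [0.5415, 0.3122, 0.0908]
ee_rot: [0.683, 0.73, 0.005, -0.001]
ft_force: [-1.3, 3.7, 1.9]
gripper_width: 0.0445
grasp_force: 62.2
```

Request:
jog_arm(motion=[[0.9,0,0.8,0,0,0,0],[1.6,0,1.6,0,0,0,0],[2.9,0,3.5,0,0,0,0],[3.9,0,5.6,0,0,0,0],[4.3,0,6.7,0,0,0,0],[4.5,0,7.7,0,0,0,0],[4.5,0,7.7,0,0,0,0],[4.5,0,7.7,0,0,0,0]])

```text
time_s: 29.9
position: [0.5374, 0.3496, 0.0103]
ee_rot: [0.684, 0.729, -0.0, 0.0]
ft_force: [-0.5, 0.7, -0.5]
gripper_width: 0.0445
grasp_force: 62.7
```

Run:
```python
from h import *
o=observe();print(o["position"],o["ft_force"],o["gripper_width"]); print(rel((.5380,.3470,.009),93.6))
```

```text
[0.5374 0.3496 0.0103] [-0.4932  0.7302 -0.4714] 0.044493395791240425
(array([-0.26,  0.04,  0.13]), np.float64(0.001), 'yaw', np.float64(93.6))
```

Request:
jog_arm(motion=[[-0.2,0,0.1,0,0,0,0],[-0.2,0,0.1,0,0,0,0],[-0.2,0,0.1,0,0,0,100],[-0.2,0,0.1,0,0,0,100],[-0.2,0,0.1,0,0,0,100],[-0.2,0,0.1,0,0,0,100],[-0.2,0,0.1,0,0,0,100],[-0.2,0,-3,0,0,0,100],[-0.2,0,-6,0,0,0,100],[-0.2,0,-9,0,0,0,100]])

```text
time_s: 30.73
position: [0.5372, 0.3476, 0.1012]
ee_rot: [0.684, 0.729, -0.001, 0.0]
ft_force: [0.7, 0.3, -0.0]
gripper_width: 0.0855
grasp_force: 0.0
```

Request:
jog_arm(motion=[[0,0,-4,0,0,0,100],[0,0,-8,0,0,0,100],[-3.5,1.5,-10,0,0,0,100],[-7,3,-10,0,0,0,100],[-10.5,4.5,-10,0,0,0,100],[-14,6,-10,0,0,0,100],[-17.5,8,-10,0,0,0,100],[-21,9.5,-10,0,0,0,100],[-24,11,-10,0,0,0,100],[-25.6,11.5,-10,0,0,0,100]])

```text
time_s: 31.57
position: [0.6701, 0.095, 0.2005]
ee_rot: [0.686, 0.728, -0.0, 0.001]
ft_force: [-0.1, -0.2, 1.0]
gripper_width: 0.085
grasp_force: 0.0
```

Run:
```python
from h import *
o=observe();print(o["position"],o["ft_force"],o["gripper_width"])
m,w=wshot("w14"); t=snapshot("top"); cv2.imwrite("pics/top1.png",t); mt=camera_model("top"); s=snapshot("side"); cv2.imwrite("pics/side1.png",s); ms=camera_model("side")
OR=((5,150,120),(14,255,255)); GR=((50,90,50),(85,255,255))
for n,c in(("o",OR),("g",GR),("r",RED),("b",BLUE)):
    for p,st in blobs(hsvmask(w,*c),150): print("w",n,p,st,plane(m,[p],.09))
for n,c in(("r",RED),("b",BLUE),("g",GR)):
    for p,st in blobs(hsvmask(t,*c),60): print("t",n,p,st[:4],plane(mt,[p],.04))
c=np.zeros((600,800,3),np.uint8); c[:300,:400]=cv2.resize(w,(400,300)); c[:300,400:]=cv2.resize(t,(400,300)); c[300:,:400]=cv2.resize(s,(400,300)); cv2.imwrite("pics/m1.png",c)
```

```text
[0.6701 0.095  0.2005] [-0.0945 -0.2035  1.0044] 0.08496539399162069
w o [ 73.7 150. ] [ 65 132  18  37 448] [[0.4922 0.1333 0.09  ]]
w o [ 88.1 149.5] [ 80 132  17  36 378] [[0.5048 0.1343 0.09  ]]
w o [ 93.3 194.7] [ 74 176  40  37 995] [[0.5043 0.095  0.09  ]]
w o [281.9 196.8] [ 263  179   38   37 1123] [[0.6687 0.1027 0.09  ]]
w o [100.7 232.8] [ 82 216  38  34 985] [[0.5064 0.0593 0.09  ]]
w o [107.8 269.8] [ 90 256  35  29 766] [[0.5083 0.0215 0.09  ]]
w g [285.8 250.1] [270 243  33  17 224] [[0.6752 0.0527 0.09  ]]
w g [287.9 291.5] [271 263  33  48 961] [[0.6799 0.0093 0.09  ]]
w r [160.8  47.8] [ 130    9   81  111 3043] [[0.5704 0.2143 0.09  ]]
w b [487.1 235. ] [  392    50   168   280 21048] [[0.8584 0.0779 0.09  ]]
w b [191.3 247. ] [158 224  64  55 372] [[0.5892 0.0505 0.09  ]]
w b [284. 316.] [268 308  32  20 321] [[ 0.6779 -0.019   0.09  ]]
w b [282.8 342.9] [268 329  30  31 667] [[ 0.6787 -0.0522  0.09  ]]
t r [332.9 227.5] [327 212  26  28] [[ 0.559  -0.1677  0.04  ]]
t r [201.1 238.5] [191 222  14  29] [[0.5366 0.1577 0.04  ]]
t b [262.8  50.5] [111   0 285 139] [[1.0481 0.0018 0.04  ]]
t b [297.8 179.1] [291 173  14  13] [[ 0.6853 -0.0838  0.04  ]]
t g [262.6 177.8] [256 170  14  17] [[0.6901 0.0052 0.04  ]]
t g [509.1 314.7] [503 309  16  13] [[ 0.3408 -0.5786  0.04  ]]
t g [528.4 368.1] [520 352  17  27] [[ 0.2188 -0.6087  0.04  ]]
```

View pics/m1.png

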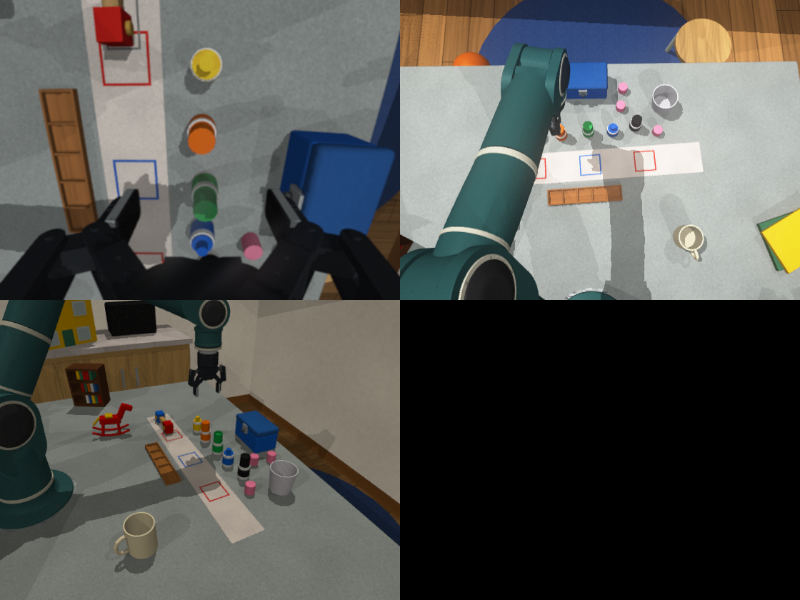

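Wrist view: orange cap at (282,197) with green beyond it at (288,280). The toolbox is clear to the right and the stamp lies in the bay (top left). Picking the orange cap now.

Request:
jog_arm(motion=[[0.5,-0.1,4,0,0,0,100],[0.5,-0.1,7.5,0,0,0,100],[0.5,-0.1,10,0,0,0,100],[0.5,-0.1,12,0,0,0,100],[0.5,-0.1,13.2,0,0,0,100],[0.5,-0.1,13.2,0,0,0,100],[0.5,-0.1,13.2,0,0,0,50],[0.5,-0.1,13.2,0,0,0,20],[0.5,-0.1,13.2,0,0,0,0],[0.5,-0.1,13.2,0,0,0,0]])

```text
time_s: 32.55
position: [0.6678, 0.105, 0.0695]
ee_rot: [0.684, 0.729, 0.001, 0.0]
ft_force: [-0.5, 0.0, -0.3]
gripper_width: 0.0386
grasp_force: 0.0
```

Request:
jog_arm(motion=[[0,0,0,0,0,0,0],[0,0,0,0,0,0,0],[0,0,0,0,0,0,0],[0,0,0,0,0,0,0],[0,0,-1,0,0,0,0],[0,0,-3,0,0,0,0],[0,0,-6,0,0,0,0],[0,0,-8,0,0,0,0],[0,0,-8,0,0,0,0]])

```text
time_s: 33.3
position: [0.6692, 0.1046, 0.1536]
ee_rot: [0.684, 0.729, 0.003, 0.002]
ft_force: [1.2, 0.7, -1.3]
gripper_width: 0.0322
grasp_force: 59.6
```

Request:
jog_arm(motion=[[0,-3,0,0,0,0,0],[0,-6,0,0,0,0,0],[-0.5,-9,0,0,0,0,0],[-0.5,-12,0,0,0,0,0],[-1,-15,0,0,0,0,0],[-1.5,-18,0,0,0,0,0],[-1.7,-20,0,0,0,0,0],[-1.7,-22,0,0,0,0,0],[-1.7,-22,0,0,0,0,0],[-1.7,-22,0,0,0,0,0]])

```text
time_s: 34.13
position: [0.4484, 0.0741, 0.1489]
ee_rot: [0.684, 0.729, 0.001, -0.0]
ft_force: [0.8, -0.0, 0.2]
gripper_width: 0.0318
grasp_force: 59.6
```

Run:
```python
from h import *
o=observe();print(o["position"],o["ft_force"],o["gripper_width"]); print(rel((.4504,.0691,.017),93.15))
m,w=wshot("w15")
for p,st in blobs(hsvmask(w,(5,150,120),(14,255,255)),150): print("w",p,st,plane(m,[p],.15))
m_=hsvmask(w,(4,80,40),(20,255,210)); 
print("tray ends",[proj(m,[.4532-.055*y*1e-3+0,.0182+.9985*y*1e-3,.013]).round(0).tolist() for y in(-127,-76,-25,25,76,127)])
```

```text
[0.4484 0.0741 0.1489] [ 0.8166 -0.033   0.2055] 0.031839424179836845
(array([-0.53,  0.16, 13.19]), np.float64(0.009), 'yaw', np.float64(93.7))
w [268.8 147. ] [261 125  18  46 712] [[0.4381 0.1365 0.15  ]]
w [287.5 146.3] [279 125  18  44 608] [[0.4466 0.1374 0.15  ]]
w [543.6 195.9] [528 176  32  41 723] [[0.5755 0.1223 0.15  ]]
w [279.8 201.1] [ 262  180   42   41 1177] [[0.4447 0.1111 0.15  ]]
w [281.5 231.7] [263 227  36  11 210] [[0.4465 0.0954 0.15  ]]
w [282.  298.3] [ 249  265   66   79 3081] [[0.4492 0.0569 0.15  ]]
tray ends [[[283.0, 353.0]], [[283.0, 315.0]], [[284.0, 274.0]], [[284.0, 229.0]], [[285.0, 177.0]], [[286.0, 120.0]]]
```

Request:
jog_arm(motion=[[-0.2,0.15,4,0,0,0,0],[-0.2,0.15,7,0,0,0,0],[-0.2,0.15,9.5,0,0,0,0],[-0.2,0.15,11,0,0,0,0],[-0.2,0.15,12.2,0,0,0,0],[-0.2,0.15,13,0,0,0,0],[-0.2,0.15,13.1,0,0,0,0],[-0.2,0.15,13.1,0,0,0,0]])

```text
time_s: 34.85
position: [0.4511, 0.0717, 0.0173]
ee_rot: [0.684, 0.729, 0.0, 0.0]
ft_force: [-0.2, 1.0, 0.1]
gripper_width: 0.0324
grasp_force: 61.5
```

Request:
jog_arm(motion=[[0,0,0,0,0,0,0],[0,0,0,0,0,0,100],[0,0,0,0,0,0,100],[0,0,0,0,0,0,100],[0,0,0,0,0,0,100],[0,0,-1,0,0,0,100],[0,0,-4,0,0,0,100],[0,0,-8,0,0,0,100],[0,0,-12,0,0,0,100],[0,0,-16,0,0,0,100]])

```text
time_s: 35.68
position: [0.4498, 0.0709, 0.1793]
ee_rot: [0.685, 0.729, -0.001, 0.0]
ft_force: [0.6, 1.2, 0.1]
gripper_width: 0.0852
grasp_force: 0.0
```

Run:
```python
from h import *
o=observe();print(o["position"],o["ft_force"],o["gripper_width"]); print(rel((.679,.004,.19),93.5))
m,w=wshot("w16"); 
tr=np.array([.4532,.0182,0]);
for p,st in blobs(hsvmask(w,(5,175,150),(14,255,255)),150): 
  q=plane(m,[p],.035)[0]; d=q-tr; print("w",p,st,q,"tray xy",[d[0]*.9985+d[1]*.055,-d[0]*.055+d[1]*.9985])
print(proj(m,tr+[-.0028,.0509,.04]))
t=snapshot("top")
mt=camera_model("top")
for p,st in blobs(hsvmask(t,(5,160,120),(14,255,255)),40): print("t",p,st,plane(mt,[p],.035))
for p,st in blobs(hsvmask(t,(50,90,50),(85,255,255)),60): print("t",p,st)
```

```text
[0.4498 0.0709 0.1793] [0.5746 1.1801 0.1154] 0.08517494738364426
(array([-8.11, 22.46, -1.08]), np.float64(0.001), 'yaw', np.float64(93.6))
w [526.3 182. ] [504 165  41  36 641] [0.689 0.1   0.035] tray xy [np.float64(0.23995861369352287), np.float64(0.06867080193823995)]
w [285.  199.2] [269 184  33  32 817] [0.4518 0.067  0.035 ] tray xy [np.float64(0.0013154571790958626), np.float64(0.04882540033100313)]
[[283.6716 198.4857]]
t [96.9 83. ] [ 73  72  48  20 713] [[0.9612 0.4433 0.035 ]]
t [224.  184.7] [218 179  13  13 134] [[0.6749 0.1033 0.035 ]]
t [262.6 177.7] [256 170  14  17 200]
t [515.  312.4] [503 304  29  18 167]
t [527.5 366.5] [518 348  19  31 138]
```

Request:
jog_arm(motion=[[-1.5,4,0,0,0,0,100],[-3,8,0,0,0,0,100],[-4.5,12,0,0,0,0,100],[-6,16,0,0,0,0,100],[-7.5,20,0,0,0,0,100],[-8.3,22.4,0,0,0,0,100],[-8.3,22.4,0,0,0,0,100],[-8.3,22.4,0,0,0,0,100],[-8.3,22.4,0,0,0,0,100]])

```text
time_s: 36.53
position: [0.6785, 0.0032, 0.1774]
ee_rot: [0.684, 0.729, -0.0, -0.0]
ft_force: [-0.8, 0.6, -0.3]
gripper_width: 0.0854
grasp_force: 0.0
```

Run:
```python
from h import *
o=observe();print(o["position"])
m,w=wshot("w17"); 
for p,st in blobs(hsvmask(w,(50,90,50),(85,255,255)),150): print("w",p,st,plane(m,[p],.09))
print("exp",proj(m,[.679,.0024,.091]),proj(m,[.679,.0024,.055]))
print(rel((.679,.003,.068),93.5))
```

```text
[0.6785 0.0032 0.1774]
w [283.8 174.2] [265 170  38  14 162] [[0.6771 0.0356 0.09  ]]
w [283.9 206.7] [ 264  182   41   50 1685] [[0.6788 0.0097 0.09  ]]
exp [[283.5491 215.8441]] [[283.5595 202.7052]]
(array([-0.08,  0.06, 10.96]), np.float64(0.003), 'yaw', np.float64(93.7))
```

Request:
jog_arm(motion=[[0.15,0.05,4,0,0,0,100],[0.15,0.05,7,0,0,0,100],[0.15,0.05,9.5,0,0,0,100],[0.15,0.05,10.9,0,0,0,100],[0.15,0.05,10.9,0,0,0,100],[0.15,0.05,10.9,0,0,0,50],[0.15,0.05,10.9,0,0,0,20],[0.15,0.05,10.9,0,0,0,0],[0.15,0.05,10.9,0,0,0,0],[0.15,0.05,10.9,0,0,0,0]])

```text
time_s: 37.42
position: [0.6804, 0.0049, 0.0699]
ee_rot: [0.684, 0.729, 0.001, 0.001]
ft_force: [-2.3, -0.3, 8.1]
gripper_width: 0.032
grasp_force: 58.7
```

Request:
jog_arm(motion=[[0,0,0,0,0,0,0],[0,0,0,0,0,0,0],[0,0,0,0,0,0,0],[0,0,0,0,0,0,0],[0,0,-1,0,0,0,0],[0,0,-3,0,0,0,0],[0,0,-6,0,0,0,0],[0,0,-8,0,0,0,0],[0,0,-8,0,0,0,0]])

```text
time_s: 38.17
position: [0.6816, 0.0044, 0.1537]
ee_rot: [0.684, 0.729, 0.002, 0.002]
ft_force: [0.1, 0.0, -0.3]
gripper_width: 0.0317
grasp_force: 59.4
```

Request:
jog_arm(motion=[[0.3,-3,0,0,0,0,0],[0.7,-6,0,0,0,0,0],[1.1,-9,0,0,0,0,0],[1.5,-12,0,0,0,0,0],[1.9,-15,0,0,0,0,0],[2.3,-18,0,0,0,0,0],[2.5,-20,0,0,0,0,0],[2.8,-22.4,0,0,0,0,0],[2.8,-22.4,0,0,0,0,0],[2.8,-22.4,0,0,0,0,0]])

```text
time_s: 39.0
position: [0.4538, 0.019, 0.1489]
ee_rot: [0.684, 0.73, 0.001, -0.0]
ft_force: [0.9, 0.4, 0.5]
gripper_width: 0.0321
grasp_force: 59.6
```

Run:
```python
from h import *
o=observe();print(o["position"],o["gripper_width"])
m,w=wshot("w18"); 
for p,st in blobs(hsvmask(w,(50,90,50),(85,255,255)),150): print("w",p,st,plane(m,[p],.165))
print("exp cap top",proj(m,o["position"]+[0,0,.023]))
print(rel((.4532,.0182,.017),93.3))
```

```text
[0.4538 0.019  0.1489] 0.032084400318229685
w [503.2 223.7] [486 206  47  45 940] [[0.5515 0.0563 0.165 ]]
w [539.1 243.1] [ 518  224   42   37 1276] [[0.5723 0.0479 0.165 ]]
w [283.1 276.5] [ 248  230   71   90 5017] [[0.4537 0.0238 0.165 ]]
exp cap top [[282.6186 293.7472]]
(array([-0.07, -0.17, 13.19]), np.float64(0.007), 'yaw', np.float64(93.7))
```

Request:
jog_arm(motion=[[-0.05,-0.1,4,0,0,0,0],[-0.05,-0.1,7,0,0,0,0],[-0.05,-0.1,9.5,0,0,0,0],[-0.05,-0.1,11,0,0,0,0],[-0.05,-0.1,12.2,0,0,0,0],[-0.05,-0.1,13,0,0,0,0],[-0.05,-0.1,13.1,0,0,0,0],[-0.05,-0.1,13.1,0,0,0,0]])

```text
time_s: 39.72
position: [0.4539, 0.0175, 0.017]
ee_rot: [0.684, 0.729, -0.0, 0.0]
ft_force: [0.4, 0.5, -0.5]
gripper_width: 0.0313
grasp_force: 63.1
```

Request:
jog_arm(motion=[[0,0,0,0,0,0,0],[0,0,0,0,0,0,100],[0,0,0,0,0,0,100],[0,0,0,0,0,0,100],[0,0,0,0,0,0,100],[0,0,-1,0,0,0,100],[0,0,-4,0,0,0,100],[0,0,-8,0,0,0,100],[0,0,-12,0,0,0,100],[0,0,-16,0,0,0,100]])

```text
time_s: 40.55
position: [0.4526, 0.0171, 0.1793]
ee_rot: [0.685, 0.729, -0.001, -0.0]
ft_force: [0.6, 0.8, 0.0]
gripper_width: 0.0854
grasp_force: 0.0
```

Request:
jog_arm(motion=[[-3,3,0,0,0,0,100],[-5,6,0,0,0,0,100],[-8,9,0,0,0,0,100],[-10,12,0,0,0,0,100],[-13,15,0,0,0,0,100],[-15,18,0,0,0,0,100],[-18,21,0,0,0,0,100],[-20,23.4,0,0,0,0,100],[-20,23.4,0,0,0,0,100],[-20,23.4,0,0,0,0,100]])

```text
time_s: 41.38
position: [0.6996, -0.1684, 0.1774]
ee_rot: [0.685, 0.729, -0.001, 0.0]
ft_force: [0.1, 0.5, -0.6]
gripper_width: 0.0852
grasp_force: 0.0
```

Run:
```python
from h import *
o=observe();print(o["position"],o["gripper_width"])
m,w=wshot("w19"); 
mk=hsvmask(w,(0,0,0),(179,255,45)); mk[270:]=0
for p,st in blobs(mk,150): print("k",p,st,plane(m,[p],.09))
print("exp",proj(m,[.699,-.1663,.091]),proj(m,[.699,-.1663,.055]))
print(rel((.699,-.164,.068),93.5))
t=snapshot("top"); mt=camera_model("top"); tr=np.array([.4532,.0182,0])
for n,lo,hi in(("g",(50,90,50),(85,255,255)),("o",(5,175,150),(14,255,255))):
  for p,st in blobs(hsvmask(t,lo,hi),40):
    q=plane(mt,[p],.037)[0]; d=q-tr; print(n,p,st[:4],[round(d[0]*.9985+d[1]*.055,4),round(-d[0]*.055+d[1]*.9985,4)])
```

```text
[ 0.6996 -0.1684  0.1774] 0.08519203431707026
k [283.1 171.4] [265 167  38  14 156] [[ 0.6975 -0.134   0.09  ]]
k [283.5 203.5] [ 264  179   40   50 1613] [[ 0.6994 -0.1595  0.09  ]]
exp [[282.504  212.0936]] [[282.6565 199.3238]]
(array([ 0.32,  0.01, 10.96]), np.float64(0.002), 'yaw', np.float64(93.6))
g [530.6 372.8] [526 366  11  12] [np.float64(-0.2796), np.float64(-0.6177)]
o [96.6 83.2] [74 73 46 19] [np.float64(0.529), np.float64(0.3965)]
o [226.1 186.3] [221 182  10   9] [np.float64(0.2209), np.float64(0.0675)]
```

Request:
jog_arm(motion=[[0.3,0,4,0,0,0,100],[0.3,0,7,0,0,0,100],[0.3,0,9.5,0,0,0,100],[0.3,0,10.9,0,0,0,100],[0.3,0,10.9,0,0,0,100],[0.3,0,10.9,0,0,0,50],[0.3,0,10.9,0,0,0,20],[0.3,0,10.9,0,0,0,0],[0.3,0,10.9,0,0,0,0],[0.3,0,10.9,0,0,0,0]])

```text
time_s: 42.32
position: [0.7001, -0.164, 0.07]
ee_rot: [0.684, 0.729, 0.001, 0.001]
ft_force: [-2.5, 1.5, 7.5]
gripper_width: 0.0321
grasp_force: 58.9
```

Request:
jog_arm(motion=[[0,0,0,0,0,0,0],[0,0,0,0,0,0,0],[0,0,0,0,0,0,0],[0,0,0,0,0,0,0],[0,0,-1,0,0,0,0],[0,0,-3,0,0,0,0],[0,0,-6,0,0,0,0],[0,0,-8,0,0,0,0],[0,0,-8,0,0,0,0]])

```text
time_s: 43.07
position: [0.7012, -0.1647, 0.154]
ee_rot: [0.684, 0.729, 0.002, 0.003]
ft_force: [0.5, -0.6, 0.1]
gripper_width: 0.0321
grasp_force: 59.5
```

Request:
jog_arm(motion=[[2,-3,0,0,0,0,0],[4,-6,0,0,0,0,0],[6,-9,0,0,0,0,0],[8,-12,0,0,0,0,0],[10,-15,0,0,0,0,0],[12,-18,0,0,0,0,0],[13.5,-21,0,0,0,0,0],[14.6,-23.4,0,0,0,0,0],[14.6,-23.4,0,0,0,0,0],[14.6,-23.4,0,0,0,0,0]])

```text
time_s: 43.9
position: [0.4562, -0.032, 0.1489]
ee_rot: [0.684, 0.73, 0.001, -0.0]
ft_force: [0.9, -0.1, 0.2]
gripper_width: 0.032
grasp_force: 59.6
```

Run:
```python
from h import *
o=observe();print(o["position"],o["gripper_width"])
m,w=wshot("w20"); tr=np.array([.4532,.0182,0])
for n,lo,hi in(("g",(50,90,50),(85,255,255)),("o",(5,175,150),(14,255,255))):
  for p,st in blobs(hsvmask(w,lo,hi),100):
    q=plane(m,[p],.036)[0]; d=q-tr; print(n,p,st,[round(d[0]*.9985+d[1]*.055,4),round(-d[0]*.055+d[1]*.9985,4)])
print(rel((.4560,-.0327,.017),93.3))
```

```text
[ 0.4562 -0.032   0.1489] 0.032004793641527834
g [284.5 147.5] [ 265  126   41   43 1331] [np.float64(0.0011), np.float64(-0.0005)]
g [514. 174.] [ 497  155   47   46 1000] [np.float64(0.2016), np.float64(-0.0198)]
g [547.5 187. ] [532 166  28  41 925] [np.float64(0.2363), np.float64(-0.0309)]
o [285.3  81.8] [ 264   59   43   46 1513] [np.float64(0.0012), np.float64(0.0504)]
(array([-0.01, -0.13, 13.19]), np.float64(0.007), 'yaw', np.float64(93.7))
```

Request:
jog_arm(motion=[[0,-0.1,4,0,0,0,0],[0,-0.1,7,0,0,0,0],[0,-0.1,9.5,0,0,0,0],[0,-0.1,11,0,0,0,0],[0,-0.1,12.2,0,0,0,0],[0,-0.1,13,0,0,0,0],[0,-0.1,13.1,0,0,0,0],[0,-0.1,13.1,0,0,0,0]])

```text
time_s: 44.62
position: [0.4562, -0.0338, 0.017]
ee_rot: [0.684, 0.729, -0.0, 0.0]
ft_force: [0.4, -0.4, 0.1]
gripper_width: 0.0318
grasp_force: 61.3
```

Request:
jog_arm(motion=[[0,0,0,0,0,0,0],[0,0,0,0,0,0,100],[0,0,0,0,0,0,100],[0,0,0,0,0,0,100],[0,0,0,0,0,0,100],[0,0,-1,0,0,0,100],[0,0,-4,0,0,0,100],[0,0,-8,0,0,0,100],[0,0,-12,0,0,0,100],[0,0,-16,0,0,0,100]])

```text
time_s: 45.45
position: [0.4548, -0.0338, 0.1793]
ee_rot: [0.685, 0.729, -0.001, -0.0]
ft_force: [0.6, 1.8, 1.2]
gripper_width: 0.0857
grasp_force: 0.0
```

Request:
jog_arm(motion=[[-3,0,-2,0,0,0,100],[-6,0,-4,0,0,0,100],[-9,0,-4,0,0,0,100],[-12,0,-4,0,0,0,100],[-15,0,-4,0,0,0,100],[-18,0,-4,0,0,0,100],[-22,0,-4,0,0,0,100],[-26,0,-4,0,0,0,100],[-28,0,-4,0,0,0,100],[-28,0,-4,0,0,0,100]])

```text
time_s: 46.28
position: [0.4719, -0.3173, 0.2183]
ee_rot: [0.686, 0.727, -0.001, 0.001]
ft_force: [-1.2, -0.9, -0.9]
gripper_width: 0.0853
grasp_force: 0.0
```

Run:
```python
from h import *
o=observe();print(o["position"],o["gripper_width"],o["ft_force"],o["time_s"])
t=snapshot("top"); mt=camera_model("top"); s=snapshot("side")
for n,c in(("r",RED),("b",BLUE),("k",((0,0,0),(179,255,45)))):
  for p,st in blobs(hsvmask(t,*c),60): 
    if 90<p[0]<360 and 160<p[1]<300: print(n,p,st,plane(mt,[p],.04))
cv2.imwrite("pics/m2.png",np.hstack([cv2.resize(t[150:380,90:390],(460,352)),cv2.resize(s[120:300,100:290],(340,352))]))
```

```text
[ 0.4719 -0.3173  0.2183] 0.08533575787965199 [-1.2089 -0.9132 -0.9102] 46.2833
r [194.9 240.5] [175 222  30  30  91] [[0.5319 0.1728 0.04  ]]
r [172.4 235.6] [163 224  20  21 300] [[0.545  0.2284 0.04  ]]
b [297.9 179. ] [291 173  14  13 145] [[ 0.6855 -0.0841  0.04  ]]
b [125.9 238.9] [118 231  20  16 239] [[0.5387 0.3421 0.04  ]]
```

View pics/m2.png

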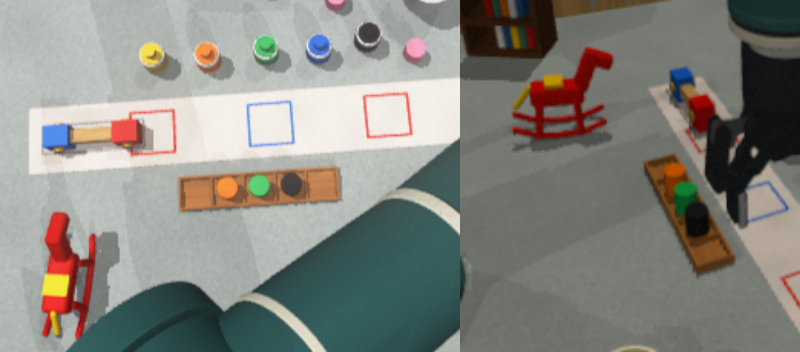

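The final picture shows three caps, each in its own pocket. The stamp lies in the parking outline, about 7 mm from the centre, and no marker still has a cap.

```bash
python3 -c "
from workcell import *
print(job_done())"
```

```text
the job is handed in; nothing more can be done
None
```

The job is handed in, with no verdict returned: the orange, green and black caps are each in a tray pocket, the stamp was stood in the red, blue and red squares in turn, and it now lies in the parking outline about 7 mm from its centre.

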